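# Nest the dry lamp cups on the carrying spindle

### The job

The steel lamp cups on the drying rack are dry: pack them on the carrying spindle. Lift the wooden collar off the spindle, take every cup off its peg and set it over the rod mouth up, so that each cup nests fully inside the one below, then put the collar back over the rod on top of the stack to hold it down. Leave the tools on the bench where they are.

Things in the scene. Friction and masses are not known exactly. Their poses are not given: they have to be found in the camera images.
- drying_rack: Fixed rack: plywood board 286 mm wide sloping up at 40 degrees away from the robot, 140 mm high, 145 mm deep. Origin under its middle on the bench, x away from the robot, y left, z up. Six pegs, 10 mm thick, 47 mm long, square to the board (along own -0.643, 0, 0.766), in two rows at y = 0.095, 0, -0.095; feet at (x, z) = (-0.035, 0.054) and (0.031, 0.109) m. Three or four, any, hold a cup.
- spindle: Carrying spindle, fixed to the bench: round dark wooden base 100 mm across, 10 mm thick; on it a steel washer 34 mm across, top 12 mm above the bench, and an upright steel rod 10 mm thick, its rounded tip 82 mm above the bench. Origin at the centre of the underside, on the bench, z up along the rod.
- collar: Loose wooden collar: turned tube 38 mm in diameter, 34 mm high, through hole 16 mm, about 60 g. Origin at the centre of its lower end, z along its axis. At the start it sits over the spindle's rod on the washer, the rod standing 36 mm out of its top; it also stands upright on the bench or on a cup's ferrule.
- clear_spot (a point): A fixed point on the bare bench between rack and spindle, in front of the saw; at least 45 mm of bench round it is clear at the start. Something may be stood aside there (or on any other free place).
- cup_0: Steel lamp cup, about 80 g: bowl 32 mm deep, mouth 66 mm across its rolled rim (a band with upright outside, 5.5 mm high), tapering to a flat bottom 34 mm across with a 17 mm hole in a ferrule 25 mm across, 12 mm high from the underside. Origin at the centre of the underside, z out through the mouth. Hangs by the hole on a peg, bottom on the board, y level; free 50 mm along z. Nests 12 mm higher on the next.
- cup_1: Steel lamp cup exactly like cup_0 (66 mm across, 32 mm deep, same origin and axes: centre of the underside, z out through the mouth), hanging on another peg or absent.
- cup_2: Steel lamp cup exactly like cup_0 (66 mm across, 32 mm deep, same origin and axes: centre of the underside, z out through the mouth), hanging on another peg or absent.
- cup_3: Steel lamp cup exactly like cup_0 (66 mm across, 32 mm deep, same origin and axes: centre of the underside, z out through the mouth), hanging on another peg or absent.
- cup_4: Steel lamp cup exactly like cup_0 (66 mm across, 32 mm deep, same origin and axes: centre of the underside, z out through the mouth), hanging on another peg or absent.
- cup_5: Steel lamp cup exactly like cup_0 (66 mm across, 32 mm deep, same origin and axes: centre of the underside, z out through the mouth), hanging on another peg or absent.
- pliers: Pliers with red handles, 58 x 166 x 14 mm (x, y, z), lying on the bench, not part of the job. Origin at the centre of its underside, long side along its y.
- tape_measure: Yellow tape measure, 41 x 93 x 64 mm (x, y, z), lying on the bench, not part of the job. Origin at the centre of its underside, long side along its y.
- carpenter_pencil: Flat red carpenter's pencil, 14 x 173 x 8 mm (x, y, z), lying on the bench, not part of the job. Origin at the centre of its underside, long side along its y.
- chuck_key: Drill chuck key, 52 x 63 x 18 mm (x, y, z), lying on the bench, not part of the job. Origin at the centre of its underside, long side along its y.
- screwdriver_amber: Screwdriver with amber handle, 28 x 171 x 28 mm (x, y, z), lying on the bench, not part of the job. Origin at the centre of its underside, long side along its y.
Mind the look-alikes: they are no part of the job. Leave any turquoise look-alike of the cup_1 alone.

How it is judged (in metres and radians):
On the way, in this order (a step that is already met when the one before it is completed fails the run):
1. the collar has been lifted off the spindle and put aside (horizontal distance between collar and spindle above 0.06 m), for 0.2 s.
2. every cup that hung on the rack is nested on the spindle, mouth up, with the collar still off (horizontal distance between each of cup_0, cup_1, cup_2, cup_3, cup_4, cup_5 and spindle below 0.008 m and angle between each of cup_0, cup_1, cup_2, cup_3, cup_4, cup_5's own z axis and vertical below 0.12 rad and z of each of cup_0, cup_1, cup_2, cup_3, cup_4, cup_5 in the frame of spindle below 0.054 m and linear speed of each of cup_0, cup_1, cup_2, cup_3, cup_4, cup_5 below 0.02 m/s and horizontal distance between collar and spindle above 0.06 m), for 0.2 s.
At the end, for the whole second after the job is handed in: Every cup is on the rod, mouth up within 7 degrees, centred within 8 mm, its bottom no more than 54 mm above the bench, at rest; the collar is on the rod above them all, upright within 7 degrees, centred within 8 mm, its lower end no more than 66 mm above the bench (horizontal distance between each of cup_0, cup_1, cup_2, cup_3, cup_4, cup_5, collar and spindle below 0.008 m and angle between each of cup_0, cup_1, cup_2, cup_3, cup_4, cup_5, collar's own z axis and vertical below 0.12 rad and z of each of cup_0, cup_1, cup_2, cup_3, cup_4, cup_5 in the frame of spindle below 0.054 m and linear speed of each of cup_0, cup_1, cup_2, cup_3, cup_4, cup_5, collar below 0.02 m/s and z of collar in the frame of spindle below 0.066 m and z of collar in the frame of cup_0 above 0.009 m and z of collar in the frame of cup_1 above 0.009 m and z of collar in the frame of cup_2 above 0.009 m and z of collar in the frame of cup_3 above 0.009 m and z of collar in the frame of cup_4 above 0.009 m and z of collar in the frame of cup_5 above 0.009 m); the robot touches nothing.
It fails at once if a tool on the bench is pushed more than 30 mm from its place: pliers (distance of pliers from where it was at the start of the episode above 0.03 m).
It fails at once if a tool on the bench is pushed more than 30 mm from its place: tape measure (distance of tape_measure from where it was at the start of the episode above 0.03 m).
It fails at once if a tool on the bench is pushed more than 30 mm from its place: carpenter pencil (distance of carpenter_pencil from where it was at the start of the episode above 0.03 m).
It fails at once if a tool on the bench is pushed more than 30 mm from its place: chuck key (distance of chuck_key from where it was at the start of the episode above 0.03 m).
It fails at once if a tool on the bench is pushed more than 30 mm from its place: screwdriver amber (distance of screwdriver_amber from where it was at the start of the episode above 0.03 m).
Of cup_0, cup_1, cup_2, cup_3, cup_4, cup_5 only 3 to 4 are there at a start; the rules pass over those that are not, and their reading is None.
At some moment in a run one of collar may be knocked a few centimetres aside while the robot is not near it.
It also fails if it takes over 210 s, if anything falls off the work surface, if the arm or the gripper's body presses on something with over 40 N, if the wrist force passes 120 N, or if a joint passes its speed limit or range.

### The arm

A 6-joint arm with a two-finger parallel gripper is mounted at the origin on a cart in front of the work surface, level with it; the furniture and walls round the work are solid. World frame = base frame: x ahead of the robot, y to its left, z up, the work surface at z = 0. Lengths are in m, angles in degrees, forces in N, time in s.
With the tool pointing down it reaches from about 0.375 to 0.9 m from the base axis. Payload 3.1 kg.
Tool frame: the origin (TCP) lies between the finger pads; the fingertips stand 11 mm ahead of it and the grasp point (between the pads) lies 8 mm behind it; z points along the fingers, y is the line along which they close (so a half turn about z gives the same grasp; the last joint's range is limited). The gripper opens to 87 mm and grips with 3 to 60 N. Pads are 19 mm wide; open, the fingers measure 117 mm over their backs; the gripper's body (75 mm by 190 mm) begins 51 mm behind the grasp point.
Start: joints at [57.267, 30.224, 82.088, -0, 67.689, -10.227], TCP at [0.239, 0.577, 0.234] pointing down, gripper open.
Joint ranges: [-176.69, 176.69], [-43.24, 126.21], [12.49, 139.97], [-82, 262], [0, 151.66], [-163.58, 163.58]. Speed limits (degrees/s): [159.86, 159.86, 180, 180, 180, 180].

### API

Orientations are given as a 3x3 rotation matrix whose columns are the frame's x, y, z axes.
In Python, from rig import bot, viewer, workorder, nets gives the robot as it stands. The module is installed in compiled form; this text tells all that it offers.
- The arm moves only by the tool move_arm, never from a script. Its argument "increments" is a list of rows, each a list of 7 numbers: the shift along the tool's x, y, z normalised to -1 to 1, where 1 is 0.3 m, then the turn, a rotation vector about the tool's x, y, z normalised to -1 to 1, where 1 is pi rad, then the opening, from 0 (shut) to 1 (fully open). In form: [[tx, ty, tz, wx, wy, wz, grip], ...]. A call has 1 to 10 rows; each row is the pose to reach, as a shift and turn from the pose commanded when the call began, along the tool's axes at that moment, turning the shorter way round; what a row does not reach only later rows make up. A row lasts 1/12 s, in which the tool goes at most 41.7 mm and 7.16 degrees, less where a joint would pass 70% of its speed; a pose out of reach is approached as far as the arm can. A call with a number of a shift or a turn outside -1 to 1 is refused whole. A call with a gripper value outside its range is refused whole. The fingers move at their own pace and stop on an object; the grip force is fixed at half the most. Time passes only in rows, so rows that repeat a pose let the fingers close. It gives the time, the measured TCP pose, the force, the opening and the grip force at its end, in the units of the state.
- bot.read_state(): the state, without advancing time (a new reading comes with each control period).
- viewer.capture(name): name is "scene" or "top" or "wrist"; returns a dict with "image" (480x640x3 uint8, blue, green, red), "K" (3x3 intrinsics, pixels), "eye" and "orientation" of the camera in the world. Camera axes: x right, y up, looking along -z (the intrinsics and any distortion apply to the point x, -y, -z); pixel columns grow to the right and rows downward; lengths in m; the calibration is good to about 2 mm. A picture is of the moment at which its call begins. There is no depth.
- workorder.hand_in(): hands the job in; it is judged then, once.
Trained networks look in the newest picture that a camera, given by its name, has taken for a name from the list of things; names that differ only in an ending like _2 or _b are one class to them, and where a whole thing is asked for, a point or a joint stands for the part that bears it (a point fixed in the world has none). Each returns a list of dicts, best first, with "conf" (0 to 1); they miss things now and then, are a little off and sometimes report something else, mostly with a low value. They report only what shows in the picture. A call takes as long as a camera call. They do not tell look-alikes from the thing itself.
- nets.find_in(camera, thing): "location" ([column, row] in pixels, amid what is visible of it).
The state is a dict: "time_s": time; "joint_positions": joint angles; "qvel": joint speeds; "tau": joint torques, N m; "position": TCP position; "tcp_rot": TCP orientation; "force": force on the tool from outside, world axes, zero at the start; "moment": the same for the moment, N m; "opening": opening from 0.0 (shut) to 1.0 (fully open); "grasp_force": force on a finger pad.
Only numpy, scipy, OpenCV 4.12 (cv2) and the standard library are available. Lean on these libraries where they do the work, as an engineer would, in place of code of your own. Each camera call takes 0.05 s, during which the arm holds its last target. There are 200 camera calls.

## Working session

There is one attempt and no reset: what is moved stays moved. The work goes in short steps, Python scripts to look and compute and a tool call to move; the robot and the scene stay as the last step left them, time stands still between calls to the robot, and variables do not carry over. Pictures are saved under pics/ and viewed, at most 17 in all, crops included, and the job is handed in when it is done.

Besides the shell and the picture viewer there is one more tool, called after "Call:" as a command line: name --pt "numbers of a row" for each row, then --argument value for the rest. move_arm: Moves the arm, as the interface text tells. Its arguments: {"type":"object","properties":{"increments":{"type":"array"}},"required":["increments"]}

```bash
mkdir -p pics; cat > h.py <<'E'
import numpy as np, cv2
from rig import bot, viewer, workorder, nets
def ray(c,px):
    K=np.array(c["K"]);d=np.linalg.inv(K)@[px[0],px[1],1.];d=np.array([d[0],-d[1],-d[2]])
    return np.array(c["eye"]),np.array(c["orientation"])@d
def at_z(c,px,z):
    e,d=ray(c,px);return e+d*(z-e[2])/d[2]
def proj(c,p):
    q=np.array(c["orientation"]).T@(np.array(p)-np.array(c["eye"]));q=np.array(c["K"])@[q[0],-q[1],-q[2]];return q[:2]/q[2]
def tri(obs):
    A=np.zeros((3,3));b=np.zeros(3)
    for c,px in obs:
        e,d=ray(c,px);d=d/np.linalg.norm(d);M=np.eye(3)-np.outer(d,d);A+=M;b+=M@e
    return np.linalg.solve(A,b)
def snap(n,f=None):
    c=viewer.capture(n)
    if f: cv2.imwrite("pics/"+f,c["image"])
    return c
E
python3 - <<'E'
from h import *
np.set_printoptions(precision=3,suppress=True)
C={}
for n in ["scene","top"]:
    c=C[n]=snap(n,n+"0.png"); print(n,c["eye"],c["K"][0],c["orientation"],[k for k in c])
    for t in ["drying_rack","spindle","collar","cup_0","pliers","tape_measure","carpenter_pencil","chuck_key","screwdriver_amber"]:
        print(t,[(np.round(r["location"]).tolist(),round(r["conf"],2)) for r in nets.find_in(n,t)][:8])
s=bot.read_state();print(s)
E
```

```text
scene [ 0.107 -0.612  0.848] [471.433   0.    323.654] [[ 0.85   0.365 -0.379]
 [-0.526  0.574 -0.628]
 [-0.012  0.733  0.68 ]] ['image', 'K', 'eye', 'orientation']
drying_rack [([305.0, 243.0], 0.95)]
spindle [([372.0, 401.0], 0.59)]
collar [([373.0, 389.0], 0.85)]
cup_0 [([258.0, 230.0], 0.94), ([325.0, 242.0], 0.85), ([300.0, 273.0], 0.82), ([275.0, 251.0], 0.74)]
pliers [([322.0, 354.0], 0.75)]
tape_measure [([479.0, 384.0], 0.92)]
carpenter_pencil [([284.0, 302.0], 0.93)]
chuck_key [([418.0, 349.0], 0.68)]
screwdriver_amber [([241.0, 191.0], 0.5)]
top [-0.291 -0.324  1.278] [551.755   0.    327.922] [[ 0.452  0.711 -0.538]
 [-0.892  0.363 -0.268]
 [ 0.005  0.601  0.799]] ['image', 'K', 'eye', 'orientation']
drying_rack [([300.0, 233.0], 0.98)]
spindle [([426.0, 331.0], 0.8)]
collar [([428.0, 327.0], 0.61)]
cup_0 [([257.0, 243.0], 0.97), ([288.0, 250.0], 0.9), ([321.0, 259.0], 0.84), ([328.0, 234.0], 0.64), ([237.0, 216.0], 0.53)]
pliers [([370.0, 316.0], 0.92)]
tape_measure [([488.0, 285.0], 0.62)]
carpenter_pencil [([307.0, 293.0], 0.55)]
chuck_key [([433.0, 274.0], 0.68), ([429.0, 323.0], 0.46)]
screwdriver_amber [([204.0, 210.0], 0.64)]
{'time_s': 1.0, 'joint_positions': array([ 57.266,  30.223,  82.087,   0.002,  67.69 , -10.227]), 'qvel': array([ 0.026, -0.029, -0.078, -0.015,  0.006, -0.038]), 'tau': array([  0.   , -44.003, -17.699,   0.063,   0.051,  -0.   ]), 'position': array([0.239, 0.577, 0.234]), 'tcp_rot': array([[-0.924,  0.383, -0.   ],
       [ 0.383,  0.924,  0.   ],
       [ 0.   , -0.   , -1.   ]]), 'force': array([-0.243,  0.079,  0.103]), 'moment': array([ 0.012, -0.04 , -0.019]), 'grasp_force': 0.0, 'opening': 1.0002395222969331}
```

View pics/scene0.png

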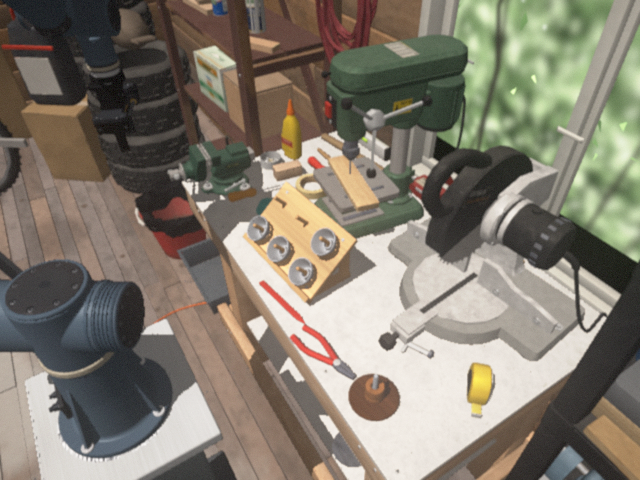

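View pics/top0.png

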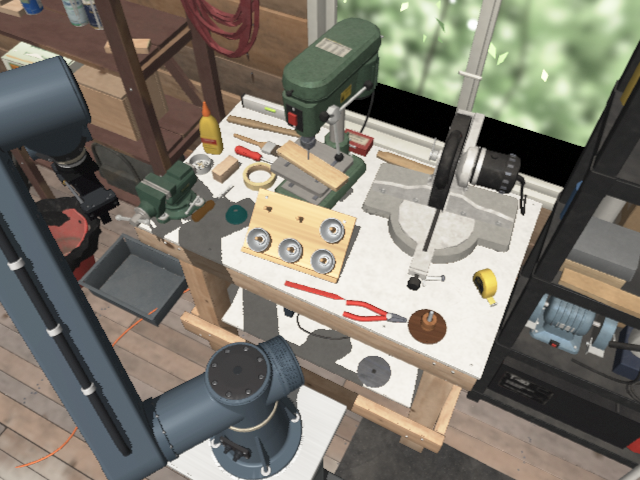

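Both pictures show the rack with four cups: the lower row of three (top pixels 257,243 / 288,250 / 321,259) and the upper right (top 332,230). The object at top (237,216) is the turquoise look-alike. The collar stands on the spindle at top (428,325), with the pliers' tip close by. The chuck_key reports fall on the saw's lever, so I won't trust them.

```bash
cat >> h.py <<'E'
PEG=np.array([-.643,0,.766])
def cupc(x,y,a,i,d):
    yy,row=i; f=np.array([-.035 if row==0 else .031,yy,.054 if row==0 else .109])+d*PEG
    c,s=np.cos(a),np.sin(a); return np.array([x+c*f[0]-s*f[1],y+s*f[0]+c*f[1],f[2]])
E
python3 - <<'E'
from h import *
from scipy.optimize import least_squares
np.set_printoptions(precision=4,suppress=True)
S,T=snap("scene"),snap("top")
pS={(.095,0):(258,230),(0,0):(275+2,250),(-.095,0):(301,273),(-.095,1):(325,242)}
pT={(.095,0):(258,241),(0,0):(290,250),(-.095,0):(321,260),(-.095,1):(332,231)}
for k in pS:print(k,tri([(S,pS[k]),(T,pT[k])]))
f=lambda p:np.concatenate([proj(S,cupc(*p[:3],k,p[3]))-pS[k] for k in pS]+[proj(T,cupc(*p[:3],k,p[3]))-pT[k] for k in pT])
r=least_squares(f,[.6,.2,0,.02]);print(r.x,np.abs(r.fun).max(),r.fun.reshape(-1,2))
for c,b in((S,(374,397)),(T,(427,326))):print("spindle base",at_z(c,b,.01))
print("collar/rod",tri([(S,(373,389)),(T,(428,323))]))
print("obj near",at_z(T,(405,319),.01),"pliers end",at_z(T,(345,300),.01), "saw lever",at_z(T,(412,284),.0),"pencil",at_z(T,(307,293),0))
for px in((370,280),(380,285),(390,290)):print(px,at_z(T,px,0))
E
```

```text
(0.095, 0) [0.4338 0.2522 0.061 ]
(0, 0) [0.4396 0.1547 0.0688]
(-0.095, 0) [0.4571 0.0698 0.0543]
(-0.095, 1) [0.5199 0.0681 0.1177]
[0.485  0.1623 0.1031 0.0104] 1.6264052767438102 [[-0.0776 -0.3945]
 [ 1.6264 -0.2844]
 [ 0.4445 -1.1208]
 [-1.2147  0.3491]
 [-0.1494 -0.1542]
 [-0.371   0.982 ]
 [ 1.2725  1.3943]
 [-0.7927 -0.3891]]
spindle base [ 0.4281 -0.2588  0.01  ]
spindle base [ 0.4282 -0.2521  0.01  ]
collar/rod [ 0.4289 -0.2519  0.0269]
obj near [ 0.4214 -0.194   0.01  ] pliers end [ 0.4019 -0.0306  0.01  ] saw lever [ 0.536  -0.1694  0.    ] pencil [ 0.3804  0.0726 -0.    ]
(370, 280) [ 0.4956 -0.0618  0.    ]
(380, 285) [ 0.4933 -0.0928  0.    ]
(390, 290) [ 0.491  -0.1233  0.    ]
```

```bash
cat >> h.py <<'E'
from scipy.spatial.transform import Rotation as Ro
def Rt(yaw=5.9,tilt=0.):
    # tool: y along rack-y at yaw (deg), z down tilted forward by tilt (deg)
    a,t=np.radians(yaw),np.radians(tilt)
    z=np.array([np.cos(a)*np.sin(t),np.sin(a)*np.sin(t),-np.cos(t)]);y=np.array([-np.sin(a),np.cos(a),0])
    return np.column_stack([np.cross(y,z),y,z])
def row(p,R,frm=None):
    s=bot.read_state();p0,R0=(s["position"],s["tcp_rot"]) if frm is None else frm
    p0=np.array(p0);R0=np.array(R0)
    print(np.round(np.concatenate([R0.T@(np.array(p)-p0)/.3,Ro.from_matrix(R0.T@R).as_rotvec()/np.pi]),4).tolist())
E
python3 -c "
from h import *
row([.42,.25,.3],Rt());row([.45,-.1,.3],Rt())
row([.4285,-.2545,.25],Rt(),([.45,-.1,.3],Rt()))"
```

```text
[-0.9745, -0.7775, -0.2215, 0.0, -0.0, -0.1578]
[-1.5135, -1.8171, -0.2215, 0.0, -0.0, -0.1578]
[0.1242, -0.5049, 0.1667, 0.0, 0.0, 0.0]
```

Call:
move_arm --pt "-0.9745 -0.7775 -0.2215 0 0 -0.1578 1" --pt "-0.9745 -0.7775 -0.2215 0 0 -0.1578 1" --pt "-0.9745 -0.7775 -0.2215 0 0 -0.1578 1" --pt "-0.9745 -0.7775 -0.2215 0 0 -0.1578 1" --pt "-0.9745 -0.7775 -0.2215 0 0 -0.1578 1" --pt "-0.9745 -0.7775 -0.2215 0 0 -0.1578 1" --pt "-0.9745 -0.7775 -0.2215 0 0 -0.1578 1" --pt "-0.9745 -0.7775 -0.2215 0 0 -0.1578 1" --pt "-0.9745 -0.7775 -0.2215 0 0 -0.1578 1" --pt "-0.9745 -0.7775 -0.2215 0 0 -0.1578 1"

```text
time_s: 1.93
position: [0.4232, 0.246, 0.3014]
tcp_rot: [[-0.995, -0.099, 0.004], [-0.099, 0.995, -0.001], [-0.004, -0.002, -1.0]]
force: [-0.4, -0.2, 0.0]
opening: 1.005
grasp_force: 0.0
```

```bash
python3 -c "
from h import *
s=bot.read_state();print(s['position'],s['joint_positions'])
c=snap('wrist','w0.png');print(c['eye']-s['position'],s['tcp_rot'].T@c['orientation'])
print([(np.round(r['location']).tolist(),round(r['conf'],2)) for r in nets.find_in('wrist','cup_0')])
row([.45,-.04,.3],Rt())
row([.4285,-.2545,.25],Rt(),([.45,-.04,.3],Rt()))"
```

```text
[0.42319279 0.24602371 0.30140603] [ 17.15570205  14.86774865  96.08900917  -0.15682925  68.83338533
 -78.45338076]
[-0.07370527 -0.00674726  0.15190639] [[ 1.81731917e-04  9.63572080e-01  2.67448713e-01]
 [ 9.99997957e-01 -7.13599201e-04  1.89147562e-03]
 [ 2.01342428e-03  2.67447823e-01 -9.63570240e-01]]
[([222.0, 210.0], 0.95), ([115.0, 213.0], 0.89), ([318.0, 216.0], 0.84), ([423.0, 282.0], 0.64), ([110.0, 287.0], 0.56)]
[0.0007, -0.9645, 0.0026, 0.0, 0.0007, -0.0015]
[0.1448, -0.7038, 0.1667, 0.0, 0.0, 0.0]
```

View pics/w0.png

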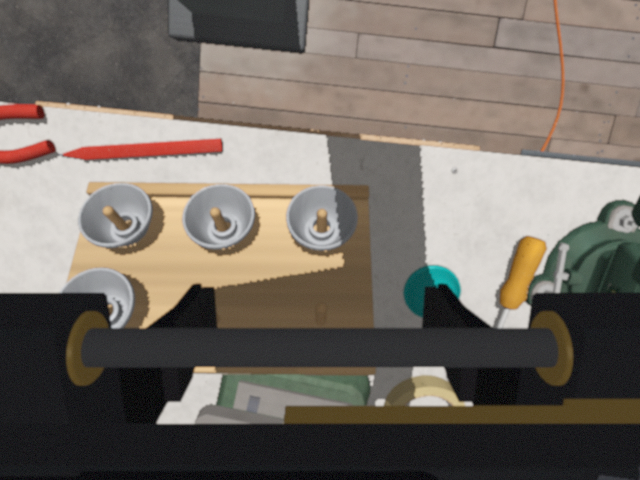

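Call:
move_arm --pt "0 -0.9645 0.0026 0 0 0 1" --pt "0 -0.9645 0.0026 0 0 0 1" --pt "0 -0.9645 0.0026 0 0 0 1" --pt "0 -0.9645 0.0026 0 0 0 1" --pt "0 -0.9645 0.0026 0 0 0 1" --pt "0 -0.9645 0.0026 0 0 0 1" --pt "0 -0.9645 0.0026 0 0 0 1" --pt "0 -0.9645 0.0026 0 0 0 1"

```text
time_s: 2.7
position: [0.4515, -0.0432, 0.2994]
tcp_rot: [[-0.995, -0.097, 0.002], [-0.097, 0.995, -0.004], [-0.002, -0.004, -1.0]]
force: [0.7, -0.5, 0.1]
opening: 1.0
grasp_force: 0.0
```

Call:
move_arm --pt "0.145 -0.704 0.1667 0 0 0 1" --pt "0.145 -0.704 0.1667 0 0 0 1" --pt "0.145 -0.704 0.1667 0 0 0 1" --pt "0.145 -0.704 0.1667 0 0 0 1" --pt "0.145 -0.704 0.1667 0 0 0 1" --pt "0.145 -0.704 0.1667 0 0 0 1" --pt "0.145 -0.704 0.1667 0 0 0 1" --pt "0.145 -0.704 0.1667 0 0 0 1"

```text
time_s: 3.37
position: [0.4282, -0.2511, 0.2487]
tcp_rot: [[-0.995, -0.102, -0.001], [-0.102, 0.995, 0.002], [0.001, 0.002, -1.0]]
force: [-0.1, 0.1, 0.1]
opening: 0.995
grasp_force: 0.0
```

```bash
python3 -c "
from h import *
s=bot.read_state();print(s['position'],s['joint_positions'])
c=snap('wrist','w1.png')
for t in ['collar','spindle']:
  for r in nets.find_in('wrist',t): print(t,r['location'],round(r['conf'],2),at_z(c,r['location'],.01),at_z(c,r['location'],.046))
print(proj(c,[.4285,-.2545,.01]),proj(c,[.4285,-.2545,.082]))
"
```

```text
[ 0.4282083  -0.25113653  0.24865581] [-4.33468429e+01  1.92400569e+01  9.90753756e+01  6.58582510e-02
  6.18193569e+01 -1.39236224e+02]
collar [313.5, 205.0] 0.56 [ 0.42649028 -0.25659201  0.01      ] [ 0.41993732 -0.25678555  0.046     ]
collar [614.0, 264.2] 0.27 [0.45488942 0.04280665 0.01      ] [0.44572113 0.01504099 0.046     ]
collar [316.0, 210.1] 0.19 [ 0.43111562 -0.25375287  0.01      ] [ 0.4241367  -0.25420787  0.046     ]
spindle [208.7, 388.2] 0.66 [ 0.63553729 -0.34861476  0.01      ] [ 0.60973284 -0.34033378  0.046     ]
spindle [316.3, 206.7] 0.59 [ 0.42783863 -0.25379811  0.01      ] [ 0.42116149 -0.25424894  0.046     ]
[315.49137873 207.31160575] [314.7497576  224.36123882]
```

View pics/w1.png

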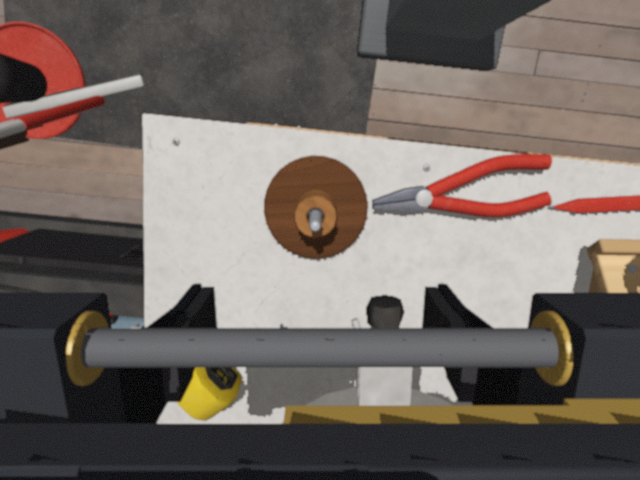

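The base disc spans columns 265–367 and rows 155–259, so its centre is at (316,207). The predicted centre was (315.5,207.3), so the spindle is at (0.428,-0.254).

```bash
python3 -c "
from h import *
row([.428,-.254,.032],Rt())"
```

```text
[0.003, -0.0132, 0.7248, 0.0003, 0.0, 0.0007]
```

Call:
move_arm --pt "0.003 -0.006 0.55 0 0 0 1" --pt "0.003 -0.006 0.55 0 0 0 1" --pt "0.003 -0.006 0.55 0 0 0 1" --pt "0.003 -0.006 0.55 0 0 0 1" --pt "0.003 -0.006 0.55 0 0 0 1" --pt "0.003 -0.006 0.55 0 0 0 1" --pt "0.003 -0.006 0.55 0 0 0 1"

```text
time_s: 4.1
position: [0.4288, -0.2542, 0.0861]
tcp_rot: [[-0.995, -0.104, 0.002], [-0.104, 0.995, -0.002], [-0.002, -0.002, -1.0]]
force: [0.3, -0.3, 0.0]
opening: 1.001
grasp_force: 0.0
```

```bash
python3 -c "
from h import *
row([.428,-.254,.032],Rt())"
```

```text
[0.0028, 0.0015, 0.1803, -0.0007, 0.0006, 0.0005]
```

Call:
move_arm --pt "0.002 0 0.09 0 0 0 1" --pt "0.002 0 0.18 0 0 0 1" --pt "0.002 0 0.18 0 0 0 1" --pt "0.002 0 0.18 0 0 0 0.2" --pt "0.002 0 0.18 0 0 0 0.2" --pt "0.002 0 0.18 0 0 0 0.2" --pt "0.002 0 0.18 0 0 0 0.2" --pt "0.002 0 0.18 0 0 0 0.2" --pt "0.002 0 0.18 0 0 0 0.2" --pt "0.002 0 0.18 0 0 0 0.2"

```text
time_s: 4.93
position: [0.427, -0.2545, 0.0306]
tcp_rot: [[-0.995, -0.103, 0.0], [-0.103, 0.995, -0.0], [-0.0, -0.001, -1.0]]
force: [0.1, -0.5, 0.3]
opening: 0.555
grasp_force: 0.0
```

Call:
move_arm --pt "0 0 0 0 0 0 0.2" --pt "0 0 0 0 0 0 0.2" --pt "0 0 0 0 0 0 0.2" --pt "0 0 0 0 0 0 0.2" --pt "0 0 0 0 0 0 0.2" --pt "0 0 -0.15 0 0 0 0.2" --pt "0 0 -0.3 0 0 0 0.2" --pt "0 0 -0.45 0 0 0 0.2" --pt "0 0 -0.45 0 0 0 0.2" --pt "0 0 -0.45 0 0 0 0.2"

```text
time_s: 5.77
position: [0.4286, -0.2558, 0.1683]
tcp_rot: [[-0.995, -0.103, 0.006], [-0.103, 0.995, -0.005], [-0.005, -0.006, -1.0]]
force: [-0.3, 0.1, -1.3]
opening: 0.427
grasp_force: 30.0
```

```bash
python3 -c "
from h import *
row([.49,-.08,.1],Rt())"
```

```text
[-0.2627, 0.5633, 0.2258, -0.0019, 0.0016, 0.0]
```

```bash
python3 -c "
from h import *
row([.468,-.09,.1],Rt())
c=snap('top');
for z in (0,.05,.08): print(at_z(c,(412,284),z),at_z(c,(385,312),z))"
```

```text
[-0.1863, 0.5377, 0.2256, -0.0019, 0.0016, 0.0]
[ 0.53597148 -0.16940303  0.        ] [ 4.22361871e-01 -1.38119229e-01 -2.22044605e-16]
[ 0.50364648 -0.17543142  0.05      ] [ 0.3944803  -0.14537118  0.05      ]
[ 0.48425147 -0.17904846  0.08      ] [ 0.37775136 -0.14972234  0.08      ]
```

```bash
python3 -c "
from h import *
c=snap('top');
for p in ((420,258),(392,235),(375,205)): print(at_z(c,p,0),at_z(c,p,.05))
row([.49,-.085,.1],Rt(5.9-90))"
```

```text
[ 0.62713163 -0.1575214   0.        ] [ 0.59124122 -0.1640145   0.05      ]
[ 0.66662931 -0.05513852  0.        ] [ 0.62919409 -0.06563596  0.05      ]
[0.7490471  0.03557561 0.        ] [0.7083884  0.02153021 0.05      ]
[-0.2685, 0.5383, 0.2165, 0.0, -0.0001, 0.5]
```

Call:
move_arm --pt "-0.2685 0.5383 0 0 0 0.5 0.2" --pt "-0.2685 0.5383 0 0 0 0.5 0.2" --pt "-0.2685 0.5383 0 0 0 0.5 0.2" --pt "-0.2685 0.5383 0 0 0 0.5 0.2" --pt "-0.2685 0.5383 0 0 0 0.5 0.2" --pt "-0.2685 0.5383 0 0 0 0.5 0.2" --pt "-0.2685 0.5383 0 0 0 0.5 0.2" --pt "-0.2685 0.5383 0 0 0 0.5 0.2" --pt "-0.2685 0.5383 0 0 0 0.5 0.2" --pt "-0.2685 0.5383 0 0 0 0.5 0.2"

```text
time_s: 6.7
position: [0.4887, -0.0845, 0.1626]
tcp_rot: [[-0.468, 0.884, -0.005], [0.884, 0.468, 0.002], [0.004, -0.004, -1.0]]
force: [-0.9, -0.5, -0.8]
opening: 0.43
grasp_force: 30.0
```

```bash
python3 -c "
from h import *
row([.49,-.085,.021],Rt(5.9-90))"
```

```text
[-0.0057, 0.0047, 0.4721, -0.0014, -0.0012, 0.1224]
```

Call:
move_arm --pt "0 0 0.12 0 0 0.122 0.2" --pt "0 0 0.24 0 0 0.122 0.2" --pt "0 0 0.34 0 0 0.122 0.2" --pt "0 0 0.42 0 0 0.122 0.2" --pt "0 0 0.45 0 0 0.122 0.2" --pt "0 0 0.468 0 0 0.122 0.2" --pt "0 0 0.468 0 0 0.122 0.2" --pt "0 0 0.468 0 0 0.122 0.2"

```text
time_s: 7.37
position: [0.4905, -0.0854, 0.0249]
tcp_rot: [[-0.11, 0.994, -0.0], [0.994, 0.11, 0.0], [0.0, -0.0, -1.0]]
force: [0.5, 0.1, 0.3]
opening: 0.431
grasp_force: 30.0
```

Call:
move_arm --pt "0 0 0.008 0 0 0 0.2" --pt "0 0 0.012 0 0 0 0.2" --pt "0 0 0.012 0 0 0 0.2"

```text
time_s: 7.62
position: [0.4909, -0.0856, 0.022]
tcp_rot: [[-0.11, 0.994, 0.002], [0.994, 0.11, -0.001], [-0.001, 0.002, -1.0]]
force: [-0.6, -0.7, 0.3]
opening: 0.43
grasp_force: 30.0
```

Call:
move_arm --pt "0 0 0.006 0 0 0 0.2" --pt "0 0 0.009 0 0 0 0.2" --pt "0 0 0.009 0 0 0 0.2" --pt "0 0 0.009 0 0 0 0.6" --pt "0 0 0.009 0 0 0 0.6" --pt "0 0 0.009 0 0 0 0.6" --pt "0 0 0.009 0 0 0 0.6" --pt "0 0 -0.1 0 0 0 0.6" --pt "0 0 -0.3 0 0 0 0.6" --pt "0 0 -0.6 0 0 0 0.6"

```text
time_s: 8.45
position: [0.4892, -0.085, 0.1346]
tcp_rot: [[-0.11, 0.994, -0.004], [0.994, 0.11, 0.002], [0.002, -0.004, -1.0]]
force: [2.1, -1.0, 0.4]
opening: 0.598
grasp_force: 0.0
```

```bash
python3 -c "
from h import *
np.set_printoptions(precision=3,suppress=True)
c=snap('top'); 
for r in nets.find_in('top','collar'): print(r,at_z(c,r['location'],.02))
# approach pose above cup nearest spindle (lower right): grasp TCP at rim plane
P=[.485,.1623,.1031]
for k in [(-.095,0),(0,0),(.095,0),(-.095,1)]:
  print(k,'rim',cupc(*P,k,.032),'up',cupc(*P,k,.10))
s=bot.read_state();print(s['position'],s['joint_positions'])
row([.38,.03,.3],Rt(5.9,25))"
```

```text
{'location': [376.5, 284.2], 'conf': 0.79} [ 0.479 -0.087  0.02 ]
(-0.095, 0) rim [0.439 0.062 0.079] up [0.396 0.058 0.131]
(0, 0) rim [0.43  0.157 0.079] up [0.386 0.152 0.131]
(0.095, 0) rim [0.42  0.251 0.079] up [0.376 0.247 0.131]
(-0.095, 1) rim [0.505 0.069 0.134] up [0.462 0.064 0.186]
[ 0.494 -0.087  0.14 ] [-22.744  28.871 105.249   0.004  45.146 -29.063]
[0.4257, -0.3298, -0.5394, -0.1071, -0.1049, -0.4891]
```

```bash
python3 -c "
from h import *
row([.42,.06,.26],Rt(5.9,40))"
```

```text
[0.5113, -0.1878, -0.405, -0.1717, -0.1701, -0.4756]
```

Call:
move_arm --pt "0 0 -0.13 0 0 0 1" --pt "0 0 -0.26 0 0 0 1" --pt "0.51 -0.19 -0.405 -0.1717 -0.1701 -0.4756 1" --pt "0.51 -0.19 -0.405 -0.1717 -0.1701 -0.4756 1" --pt "0.51 -0.19 -0.405 -0.1717 -0.1701 -0.4756 1" --pt "0.51 -0.19 -0.405 -0.1717 -0.1701 -0.4756 1" --pt "0.51 -0.19 -0.405 -0.1717 -0.1701 -0.4756 1" --pt "0.51 -0.19 -0.405 -0.1717 -0.1701 -0.4756 1" --pt "0.51 -0.19 -0.405 -0.1717 -0.1701 -0.4756 1" --pt "0.51 -0.19 -0.405 -0.1717 -0.1701 -0.4756 1"

```text
time_s: 9.38
position: [0.4161, 0.0614, 0.256]
tcp_rot: [[-0.766, 0.489, 0.416], [0.5, 0.861, -0.09], [-0.403, 0.139, -0.905]]
force: [-0.9, 0.1, -0.7]
opening: 0.996
grasp_force: 0.0
```

```bash
python3 -c "
from h import *
row([.42,.06,.26],Rt(5.9,40))"
```

```text
[-0.0177, 0.0042, -0.0064, -0.068, -0.0721, -0.1902]
```

Call:
move_arm --pt "0 0 0 -0.068 -0.072 -0.19 1" --pt "0 0 0 -0.068 -0.072 -0.19 1" --pt "0 0 0 -0.068 -0.072 -0.19 1" --pt "0 0 0 -0.068 -0.072 -0.19 1" --pt "0 0 0 -0.068 -0.072 -0.19 1" --pt "0 0 0 -0.068 -0.072 -0.19 1" --pt "0 0 0 -0.068 -0.072 -0.19 1"

```text
time_s: 9.97
position: [0.4152, 0.0646, 0.2541]
tcp_rot: [[-0.819, 0.103, 0.565], [0.136, 0.991, 0.016], [-0.558, 0.09, -0.825]]
force: [0.1, 0.6, 0.9]
opening: 1.001
grasp_force: 0.0
```

```bash
python3 -c "
from h import *
np.set_printoptions(precision=3,suppress=True)
c=snap('wrist','w2.png');s=bot.read_state();print(s['position'],s['tcp_rot'],s['joint_positions'])
print(nets.find_in('wrist','cup_0'))
P=[.485,.1623,.1031]
for k in [(-.095,0),(0,0),(.095,0),(-.095,1)]: print(k,proj(c,cupc(*P,k,.032)),proj(c,cupc(*P,k,.047)))
"
```

```text
[0.415 0.065 0.254] [[-0.82   0.101  0.564]
 [ 0.134  0.991  0.016]
 [-0.557  0.089 -0.826]] [ -12.216    4.42   132.363   39.188   12.374 -130.999]
[{'location': [628.2, 102.2], 'conf': 0.9}, {'location': [309.8, 238.1], 'conf': 0.75}, {'location': [292.1, 121.4], 'conf': 0.69}, {'location': [423.5, 92.9], 'conf': 0.66}]
(-0.095, 0) [297.171 119.448] [294.599 117.063]
(0, 0) [430.987  87.932] [435.523  83.769]
(0.095, 0) [573.992  54.253] [586.663  48.061]
(-0.095, 1) [322.783 236.044] [321.602 239.54 ]
```

View pics/w2.png

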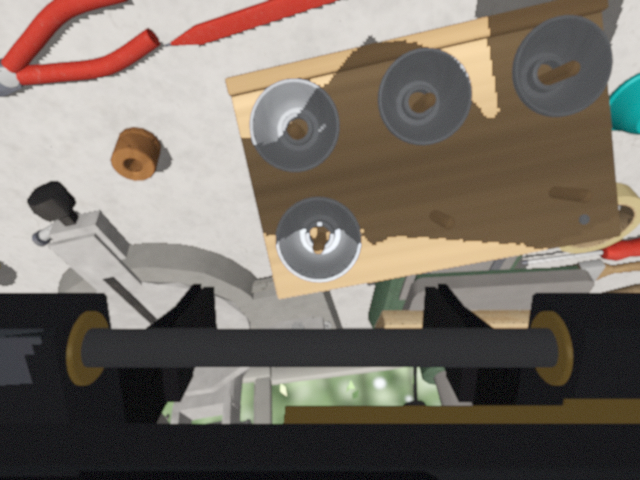

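```bash
python3 -c "
from h import *
from scipy.optimize import least_squares
np.set_printoptions(precision=4,suppress=True)
c=snap('wrist')
o={(-.095,1):(318.5,239),(-.095,0):(295,125),(0,0):(425,96),(.095,0):(562,65)}
f=lambda p:np.concatenate([proj(c,cupc(*p[:3],k,p[3]))-o[k] for k in o])
r=least_squares(f,[.485,.162,.1,.03]);print(r.x,r.fun)
r=least_squares(lambda p:f([*p,.032]),[.485,.162,.1]);print(r.x,r.fun)
s=bot.read_state();print(s['position'],s['tcp_rot'],s['joint_positions'])
row([.42,.06,.28],Rt(5.9,40))"
```

```text
[0.4892 0.1586 0.0872 0.026 ] [ 0.3269 -0.3497 -0.2965  0.103  -0.3387  0.0146  0.3142  0.2038]
[0.4903 0.1577 0.083 ] [-1.3273  1.7663 -2.0865  0.2082  0.2194  0.0932  3.2113  0.2869]
[0.4152 0.0644 0.2541] [[-0.819   0.1075  0.5637]
 [ 0.1403  0.99    0.0152]
 [-0.5564  0.0915 -0.8259]] [ -12.1406    4.4115  132.2509   38.3892   12.4012 -129.7588]
[-0.0632, -0.0048, -0.0626, -0.0172, -0.0303, -0.0712]
```

Call:
move_arm --pt "-0.063 -0.005 -0.063 -0.017 -0.03 -0.071 1" --pt "-0.063 -0.005 -0.063 -0.017 -0.03 -0.071 1" --pt "-0.063 -0.005 -0.063 -0.017 -0.03 -0.071 1" --pt "-0.063 -0.005 -0.063 -0.017 -0.03 -0.071 1" --pt "-0.063 -0.005 -0.063 -0.017 -0.03 -0.071 1" --pt "-0.063 -0.005 -0.063 -0.017 -0.03 -0.071 1" --pt "-0.063 -0.005 -0.063 -0.017 -0.03 -0.071 1" --pt "-0.063 -0.005 -0.063 -0.017 -0.03 -0.071 1"

```text
time_s: 10.78
position: [0.4212, 0.0626, 0.2854]
tcp_rot: [[-0.766, -0.102, 0.635], [-0.081, 0.995, 0.063], [-0.638, -0.003, -0.77]]
force: [0.3, 0.4, 0.1]
opening: 1.004
grasp_force: 0.0
```

```bash
python3 -c "
from h import *
np.set_printoptions(precision=3,suppress=True)
s=bot.read_state();print(s['position'],s['tcp_rot'],s['joint_positions'])
row([.42,.06,.28],Rt(5.0,40))"
```

```text
[0.421 0.063 0.285] [[-0.766 -0.102  0.635]
 [-0.081  0.995  0.063]
 [-0.638 -0.003 -0.77 ]] [ -17.129    0.138  132.731   56.453   17.272 -163.417]
[0.0152, -0.0081, 0.0107, 0.0024, -0.0019, 0.0043]
```

```bash
cat >> h.py <<'E'
def Rt2(yaw=5.,tilt=0.): return Rt(yaw,tilt)@Ro.from_euler('z',90,degrees=True).as_matrix()
def fk(q,p):
    d1,a1,L2,e,L3,L6,b=p
    r=lambda ax,a:Ro.from_euler(ax,a,degrees=True).as_matrix()
    R=r('z',q[0]);x=np.array([0,0,d1])+R@[a1,b,0]
    R=R@r('y',q[1]);x=x+R@[0,0,L2]
    R=R@r('y',q[2]);x=x+R@[e,0,L3]
    R=R@r('z',q[3])@r('y',q[4])@r('z',q[5]);x=x+R@[0,0,L6]
    return x,R
E
python3 - <<'E'
from h import *
from scipy.optimize import least_squares
np.set_printoptions(precision=4,suppress=True)
D=[([57.266,30.223,82.087,.002,67.69,-10.227],[.239,.577,.234]),
([17.156,14.868,96.089,-.157,68.833,-78.453],[.42319,.24602,.3014]),
([-43.347,19.24,99.075,.066,61.819,-139.236],[.4282,-.2511,.24866]),
([-22.744,28.871,105.249,.004,45.146,-29.063],[.494,-.087,.14]),
([-12.216,4.42,132.363,39.188,12.374,-130.999],[.415,.065,.254]),
([-17.129,.138,132.731,56.453,17.272,-163.417],[.4212,.0626,.2854])]
f=lambda p:np.concatenate([fk(q,p)[0]-x for q,x in D])
r=least_squares(f,[.3,0,.4,0,.4,.2,.1]);print(r.x,r.fun.reshape(-1,3))
print(fk(D[-1][0],r.x)[1])
p=r.x;np.save("kin.npy",p)
lo=np.array([-176,-43,12.5,-82,0.,-163]);hi=np.array([176,126,139.9,262,151,163])
P=[.489,.1586,.087]
for tilt in(40,30,20,10):
 for k in[(-.095,1),(-.095,0),(0,0),(.095,0)]:
  for d in(.032,.09):
   best=None
   for mk in(Rt,Rt2):
    for fl in(0,180):
     for q0 in([-15,5,130,50,17,-90],[0,20,125,0,10,0],[10,10,130,180,20,100],[20,40,120,90,20,0]):
      R=mk(5.,tilt)@Ro.from_euler('z',fl,degrees=True).as_matrix();x=cupc(*P,k,d)
      g=lambda q:np.concatenate([(fk(q,p)[0]-x)*10,(fk(q,p)[1]-R).ravel()])
      s=least_squares(g,np.clip(q0,lo+1,hi-1),bounds=(lo,hi))
      if best is None or s.cost<best[0]-1e-6:best=(s.cost,mk.__name__,fl,s.x)
   print(tilt,k,d,best[0],best[1:3],best[3])
E
```

```text
[ 0.2752 -0.0003  0.5874  0.114   0.392   0.2948  0.111 ] [[ 0.0001  0.0002 -0.0003]
 [-0.0001 -0.      0.0001]
 [-0.0001  0.0001  0.0001]
 [ 0.      0.0003  0.0001]
 [-0.0002 -0.0004 -0.0002]
 [ 0.0002  0.      0.0001]]
[[ 0.1024 -0.7657  0.635 ]
 [-0.9947 -0.0806  0.0632]
 [ 0.0027 -0.6382 -0.7699]]
40 (-0.095, 1) 0.032 1.257590408062541e-19 ('Rt', 180) [-11.5102  33.1283 133.1674 156.3565  27.0964   8.5002]
40 (-0.095, 1) 0.09 9.618363926399901e-24 ('Rt', 180) [-13.7997  24.1267 136.4208 146.9733  22.3375  16.4021]
40 (-0.095, 0) 0.032 0.013177136315492265 ('Rt', 180) [-12.9184  42.0518 139.9    163.8487  36.079   -1.7461]
40 (-0.095, 0) 0.09 0.03631575058222746 ('Rt', 180) [-13.5592  29.1027 139.9    154.8456  19.9108   7.7603]
40 (0, 0) 0.032 0.0011288353264645834 ('Rt', 180) [  7.032   45.0788 139.9    183.0026  43.4874  -0.578 ]
40 (0, 0) 0.09 0.01162665757832121 ('Rt', 180) [  9.8018  32.752  139.9    191.5298  27.9654  -6.1574]
40 (0.095, 0) 0.032 2.764268372189998e-25 ('Rt', 180) [ 24.8445  43.3593 133.2792 201.335   36.8529  -1.9018]
40 (0.095, 0) 0.09 5.264553063314894e-2
[... 1966 characters left out ...]
, 0) [ -7.4415  20.8418 113.6311   3.6657  35.813  -15.2323]
10 (-0.095, 0) 0.032 4.1884462720867134e-26 ('Rt', 0) [ -8.3737  32.2923 122.2943   8.4602  15.8432 -21.3208]
10 (-0.095, 0) 0.09 4.648453975668775e-19 ('Rt', 0) [ -9.8208  24.4776 125.604    7.322   20.3974 -21.4728]
10 (0, 0) 0.032 5.025716696307808e-27 ('Rt', 0) [  5.6355  32.7146 120.0137  -0.3716  17.2726   0.9807]
10 (0, 0) 0.09 6.143838265930941e-24 ('Rt', 0) [  5.7032  25.1925 123.1702  -0.3312  21.6383   1.0004]
10 (0.095, 0) 0.032 6.196216140313341e-28 ('Rt', 0) [ 18.7033  33.8525 114.8939  -6.4003  21.6554  19.4547]
10 (0.095, 0) 0.09 3.871592276313579e-27 ('Rt', 0) [ 19.9768  26.9169 117.7711  -5.9256  25.7651  20.0994]
```

```bash
cat >> h.py <<'E'
P=[.489,.1586,.087]
E
python3 -c "
from h import *
np.set_printoptions(precision=4,suppress=True)
a=cupc(*P,(-.095,1),.11);b=cupc(*P,(-.095,1),.034);print(a,b)
row(a,Rt(5,10));row(b,Rt(5,10),(a,Rt(5,10)))"
```

```text
[0.4577 0.0605 0.1933] [0.5064 0.0648 0.135 ]
[0.1035, -0.0185, 0.3132, 0.0013, 0.1648, 0.0048]
[-0.1267, -0.0, 0.2194, 0.0, 0.0, 0.0]
```

Call:
move_arm --pt "0 0 0 0 0.08 0.005 1" --pt "0.05 -0.01 0.15 0.001 0.165 0.005 1" --pt "0.1035 -0.0185 0.313 0.001 0.165 0.005 1" --pt "0.1035 -0.0185 0.313 0.001 0.165 0.005 1" --pt "0.1035 -0.0185 0.313 0.001 0.165 0.005 1" --pt "0.1035 -0.0185 0.313 0.001 0.165 0.005 1" --pt "0.1035 -0.0185 0.313 0.001 0.165 0.005 1" --pt "0.1035 -0.0185 0.313 0.001 0.165 0.005 1"

```text
time_s: 11.45
position: [0.4587, 0.0608, 0.1931]
tcp_rot: [[-0.981, -0.088, 0.175], [-0.087, 0.996, 0.017], [-0.175, 0.001, -0.985]]
force: [-0.1, -0.4, -1.1]
opening: 1.003
grasp_force: 0.0
```

```bash
python3 -c "
from h import *
np.set_printoptions(precision=4,suppress=True)
s=bot.read_state();print(s['position'],s['tcp_rot'],s['joint_positions'])
c=snap('wrist','w3.png')
for k in [(-.095,1),(-.095,0)]: print(k,proj(c,cupc(*P,k,.032)),proj(c,cupc(*P,k,.047)))
t=snap('top','t3.png');
print(proj(t,cupc(*P,(-.095,1),.032)))
row(cupc(*P,(-.095,1),.034),Rt(5,10))
"
```

```text
[0.4587 0.0608 0.1931] [[-0.9807 -0.0882  0.1746]
 [-0.0867  0.9961  0.0166]
 [-0.1753  0.0011 -0.9845]] [  -7.851    18.3414  114.3079    3.7849   37.5769 -105.7109]
(-0.095, 1) [318.761  326.9903] [318.7433 325.4818]
(-0.095, 0) [319.0386 187.1864] [319.0387 177.6067]
[331.1855 230.5197]
[-0.1326, -0.0018, 0.2194, 0.0006, -0.0003, -0.0001]
```

View pics/w3.png

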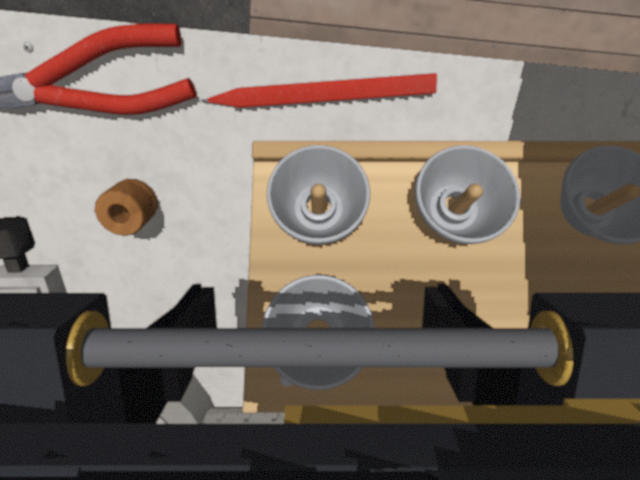

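```bash
python3 -c "
from h import *
from scipy.optimize import least_squares
np.set_printoptions(precision=4,suppress=True)
c=snap('wrist')
o={((-.095,0),.031):(319,194.5),((-.095,0),.047):(318,186),((0,0),.031):(467.5,195),((0,0),.047):(473,189),((-.095,1),.031):(318,332)}
f=lambda p:np.concatenate([proj(c,cupc(*p[:3],k[0],k[1]+p[3]))-o[k] for k in o])
r=least_squares(f,[.485,.162,.1,.0]);print(r.x,r.fun)
r=least_squares(lambda p:f([*p,.0]),[.485,.162,.1]);print(r.x,r.fun)
print(cupc(*P,(-.095,1),.034), cupc(*r.x,(-.095,1),.034))
print(bot.read_state()['position'])
row(cupc(*r.x,(-.095,1),.034),Rt(5,10))
"
```

```text
[ 0.4895  0.1583  0.08   -0.0059] [-0.4562  0.9771  0.6274 -0.0251 -1.7354  1.521   1.7947 -1.9071 -0.3477
 -0.4135]
[0.4917 0.1578 0.0785] [-1.4978  0.5989 -0.4511 -0.6106 -0.1302  1.3781  3.6978 -2.2387 -1.6696
  1.8731]
[0.5064 0.0648 0.135 ] [0.5082 0.0638 0.135 ]
[0.4557 0.0607 0.1931]
[-0.1394, -0.0053, 0.221, 0.0005, -0.0003, -0.0002]
```

```bash
cat >> h.py <<'E'
P=[.4905,.158,.082]
E
python3 -c "
from h import *
b=cupc(*P,(-.095,1),.032);print(b)
row(b,Rt(5,10))
s=bot.read_state();print(s['position'],s['joint_positions'],fk(s['joint_positions'],np.load('kin.npy'))[0])"
```

```text
[0.50867025 0.06417302 0.133512  ]
[-0.14, -0.0041, 0.2263, 0.0005, -0.0003, -0.0002]
[0.45567129 0.06067662 0.19313785] [  -7.91257227   18.17283044  114.58258437    3.77194948   37.63063041
 -105.67451115] [0.45553734 0.06072014 0.19317466]
```

Call:
move_arm --pt "-0.05 -0.002 0.08 0 0 0 1" --pt "-0.1 -0.003 0.16 0 0 0 1" --pt "-0.14 -0.004 0.226 0 0 0 1" --pt "-0.14 -0.004 0.226 0 0 0 1" --pt "-0.14 -0.004 0.226 0 0 0 1" --pt "-0.14 -0.004 0.226 0 0 0 1"

```text
time_s: 12.1
position: [0.509, 0.0638, 0.1344]
tcp_rot: [[-0.981, -0.086, 0.172], [-0.085, 0.996, 0.016], [-0.172, 0.001, -0.985]]
force: [-0.1, 0.8, -0.3]
opening: 1.001
grasp_force: 0.0
```

```bash
python3 -c "
from h import *
b=cupc(*P,(-.095,1),.032);print(b)
row(b,Rt(5,10))
s=bot.read_state();print(s['position'],s['force']);snap('top','t4.png');snap('scene','s4.png');row(b,Rt(5,10))
a=cv2.imread('pics/t4.png')[160:320,240:440];d=cv2.imread('pics/s4.png')[170:330,220:420]
cv2.imwrite('pics/m4.png',cv2.resize(np.hstack([a,d]),(800,320)))
"
```

```text
[0.50867025 0.06417302 0.133512  ]
[0.0015, 0.0013, 0.0028, 0.0004, -0.0004, -0.0003]
[0.50900943 0.06382274 0.13441251] [-0.13233265  0.84737388 -0.28617762]
[0.004, 0.0015, 0.0044, 0.0002, 0.0001, -0.0002]
```

View pics/m4.png

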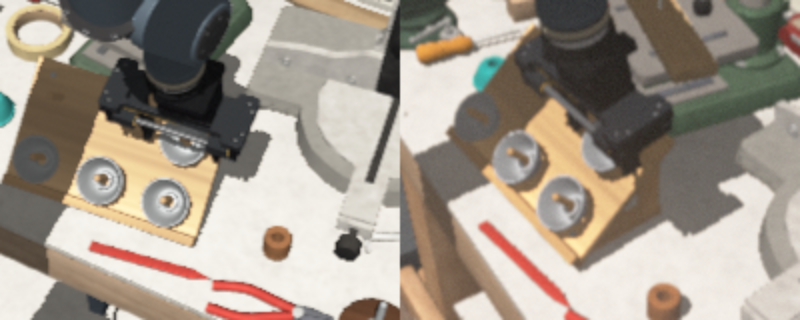

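The fingers straddle the upper cup without touching its neighbours, and the collar stands upright at about (278,242) in the crop. Closing on the cup now.

Call:
move_arm --pt "0.002 0.001 0.004 0 0 0 0.5" --pt "0.002 0.001 0.004 0 0 0 0.5" --pt "0.002 0.001 0.004 0 0 0 0.5" --pt "0.002 0.001 0.004 0 0 0 0.5" --pt "0.002 0.001 0.004 0 0 0 0.5" --pt "0.002 0.001 0.004 0 0 0 0.5" --pt "0.002 0.001 0.004 0 0 0 0.5" --pt "0.002 0.001 0.004 0 0 0 0.5"

```text
time_s: 12.87
position: [0.5103, 0.0641, 0.133]
tcp_rot: [[-0.981, -0.087, 0.173], [-0.085, 0.996, 0.016], [-0.174, 0.001, -0.985]]
force: [-2.1, -0.4, 5.7]
opening: 0.75
grasp_force: 30.0
```

```bash
python3 -c "
from h import *
R=Ro.from_euler('z',P[2]).as_matrix();s=bot.read_state()
row(s['position']+R@PEG*.07,s['tcp_rot']);row(s['position']+R@PEG*.07+[0,0,.06],s['tcp_rot'])"
```

```text
[0.1167, 0.0009, -0.2021, 0.0, 0.0, 0.0]
[0.082, 0.0011, -0.399, 0.0, 0.0, 0.0]
```

Call:
move_arm --pt "0.02 0 -0.035 0 0 0 0.5" --pt "0.05 0 -0.087 0 0 0 0.5" --pt "0.085 0.001 -0.147 0 0 0 0.5" --pt "0.117 0.001 -0.202 0 0 0 0.5" --pt "0.117 0.001 -0.202 0 0 0 0.5" --pt "0.082 0.001 -0.4 0 0 0 0.5" --pt "0.082 0.001 -0.4 0 0 0 0.5" --pt "0.082 0.001 -0.4 0 0 0 0.5"

```text
time_s: 13.53
position: [0.4691, 0.06, 0.2497]
tcp_rot: [[-0.98, -0.087, 0.182], [-0.086, 0.996, 0.015], [-0.182, -0.001, -0.983]]
force: [1.5, 0.1, -0.7]
opening: 0.746
grasp_force: 30.0
```

```bash
python3 -c "
from h import *
snap('top','t5.png');snap('scene','s5.png')
a=cv2.imread('pics/t5.png')[120:320,240:440];d=cv2.imread('pics/s5.png')[130:330,220:420]
cv2.imwrite('pics/m5.png',cv2.resize(np.hstack([a,d]),(800,400)))
"
```

```text
(no output)
```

View pics/m5.png

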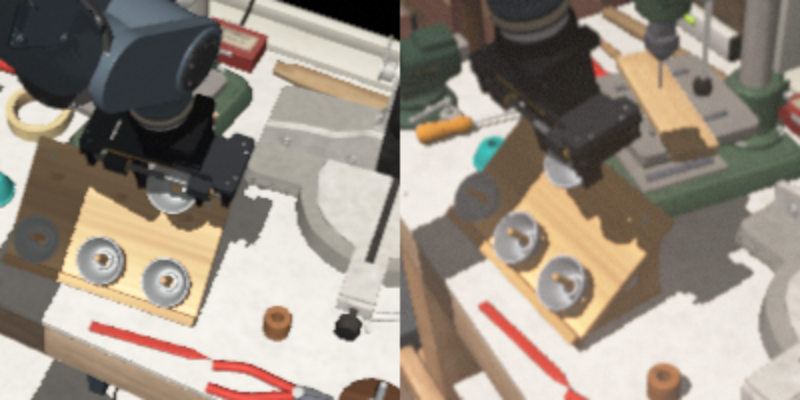

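```bash
cat >> h.py <<'E'
from scipy.optimize import least_squares
def ik(x,R,q0=None):
    p=np.load('kin.npy');s=bot.read_state();q0=s['joint_positions'] if q0 is None else q0
    Z=Ro.from_euler('z',90,degrees=True).as_matrix()
    g=lambda q:np.concatenate([(fk(q,p)[0]-x)*10,(fk(q,p)[1]@Z-R).ravel()])
    r=least_squares(g,q0);return np.round(r.x,1),r.cost
E
python3 -c "
from h import *
for y in(5,-20,-40):
  print(y,ik([.428,-.254,.25],Rt(y,-30)),ik([.428,-.254,.046],Rt(y,-30)))
row([.445,-.04,.27],Rt(5,-5))
row([.428,-.254,.17],Rt(5,-30),([.445,-.04,.27],Rt(5,-5)))
row([.428,-.254,.17],Rt(-20,-30),([.445,-.04,.27],Rt(5,-5)))"
```

```text
5 (array([ -33. ,   31.6,   83.7,  -17.9,   89.3, -123.9]), np.float64(1.0578843573537145e-23)) (array([ -33. ,   47.9,   90.1,  -19.4,   67.7, -116.5]), np.float64(8.892596492925341e-20))
-20 (array([ -38.2,   33.1,   80.6,   -9. ,   95. , -106.7]), np.float64(9.263760699351335e-23)) (array([ -38.2,   48.8,   87. ,   -9.4,   73.1, -103.1]), np.float64(7.613056120627336e-19))
-40 (array([-42.7,  33.1,  80.6,  -1.4,  96.3, -92.5]), np.float64(4.307793266729629e-22)) (array([-42.7,  48.9,  86.9,  -1.4,  74.2, -92. ]), np.float64(9.86115723209684e-18))
[0.0835, -0.327, -0.095, 0.0002, 0.0836, -0.0001]
[0.0891, -0.7057, 0.3424, 0.0, 0.1389, -0.0]
[0.0891, -0.7057, 0.3424, -0.0421, 0.1367, 0.1335]
```

Call:
move_arm --pt "0.083 -0.327 -0.1 0 0.084 0 0.5" --pt "0.083 -0.327 -0.1 0 0.084 0 0.5" --pt "0.083 -0.327 -0.1 0 0.084 0 0.5" --pt "0.083 -0.327 -0.1 0 0.084 0 0.5" --pt "0.083 -0.5 -0.1 0 0.14 0 0.5" --pt "0.083 -0.7 -0.1 0 0.2 0 0.5" --pt "0.083 -0.9 -0.1 0 0.22 0 0.5" --pt "0.083 -1 -0.1 0 0.22 0 0.5" --pt "0.083 -1 -0.1 0 0.22 0 0.5"

```text
time_s: 14.38
position: [0.4629, -0.2426, 0.2669]
tcp_rot: [[-0.863, -0.088, -0.497], [-0.079, 0.996, -0.04], [0.499, 0.005, -0.867]]
force: [0.9, -0.3, -1.1]
opening: 0.748
grasp_force: 30.0
```

```bash
python3 -c "
from h import *
row([.428,-.254,.165],Rt(5,-30))"
```

```text
[-0.0662, -0.0292, 0.3538, 0.0011, 0.0005, 0.001]
```

Call:
move_arm --pt "-0.066 -0.029 0.1 0 0 0 0.5" --pt "-0.066 -0.029 0.2 0 0 0 0.5" --pt "-0.066 -0.029 0.3 0 0 0 0.5" --pt "-0.066 -0.029 0.354 0 0 0 0.5" --pt "-0.066 -0.029 0.354 0 0 0 0.5" --pt "-0.066 -0.029 0.354 0 0 0 0.5"

```text
time_s: 14.88
position: [0.4265, -0.2517, 0.1675]
tcp_rot: [[-0.864, -0.087, -0.495], [-0.077, 0.996, -0.039], [0.497, 0.004, -0.868]]
force: [0.5, 0.1, -0.6]
opening: 0.749
grasp_force: 30.0
```

```bash
python3 -c "
from h import *
np.set_printoptions(precision=4,suppress=True)
t=snap('top','t6.png');s=snap('scene','s6.png')
a=t['image'][230:350,350:510];d=s['image'][310:430,300:460]
cv2.imwrite('pics/m6.png',cv2.resize(np.hstack([a,d]),(800,300),interpolation=cv2.INTER_CUBIC))
p=bot.read_state()['position'];print(p)
for c,o in((t,(350,230)),(s,(300,310))):
  for n,q in(('bottom',p-[0,0,.032]),('rim',p),('rodtip',[.428,-.254,.082]),('base',[.428,-.254,.01])): print(n,proj(c,q),(proj(c,q)-o)*2.5)
"
```

```text
[ 0.4286 -0.2528  0.1695]
bottom [435.2315 300.6434] [213.0788 176.6086]
rim [437.4203 293.6575] [218.5507 159.1437]
rodtip [432.0188 312.5215] [205.047  206.3038]
base [427.6645 326.3534] [194.1613 240.8836]
bottom [376.6063 357.0081] [191.5158 117.5203]
rim [377.8167 346.3379] [194.5418  90.8446]
rodtip [374.7991 374.8968] [186.9978 162.2419]
base [372.4919 395.1315] [181.2296 212.8286]
```

View pics/m6.png

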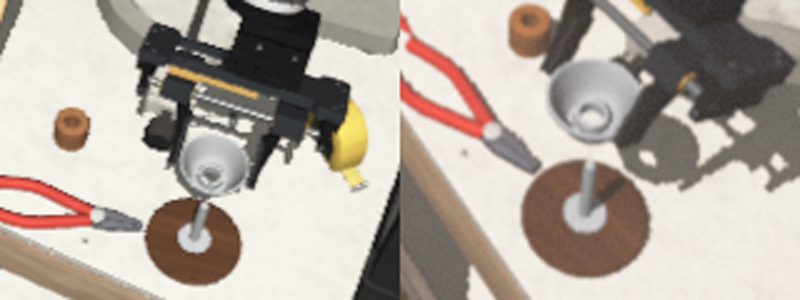

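```bash
cat > base.py <<'E'
from h import *
np.set_printoptions(precision=4,suppress=True)
def base(c,box):
    x0,y0,x1,y1=box;h=cv2.cvtColor(c["image"][y0:y1,x0:x1],cv2.COLOR_BGR2HSV)
    m=cv2.inRange(h,(0,80,20),(20,255,140));n,l,st,ce=cv2.connectedComponentsWithStats(m)
    i=1+np.argmax(st[1:,4]);k,_=cv2.findContours((l==i).astype(np.uint8),0,2)
    H=cv2.convexHull(max(k,key=cv2.contourArea));e=cv2.fitEllipse(H)
    return np.array(e[0])+[x0,y0],e[1]
if __name__=="__main__":
    t=snap('top');s=snap('scene')
    for c,b in((t,(398,300,460,350)),(s,(340,365,405,425))):
        p,ax=base(c,b);print(p,ax,at_z(c,p,.009))
        im=c["image"];g=cv2.cvtColor(im,cv2.COLOR_BGR2GRAY)
E
python3 base.py
```

```text
[426.7797 326.1079] (33.01859664916992, 38.338382720947266) [ 0.4282 -0.2517  0.009 ]
[373.5206 397.1252] (44.221466064453125, 49.97802734375) [ 0.4276 -0.2581  0.009 ]
```

```bash
python3 -c "
from h import *
row([.428,-.256,.126],Rt(5,-30))"
```

```text
[-0.0692, -0.0095, 0.1304, -0.0003, 0.003, -0.0]
```

Call:
move_arm --pt "-0.03 -0.009 0.065 0 0 0 0.5" --pt "-0.069 -0.009 0.13 0 0 0 0.5" --pt "-0.069 -0.009 0.13 0 0 0 0.5" --pt "-0.069 -0.009 0.13 0 0 0 0.5" --pt "-0.069 -0.009 0.13 0 0 0 0.5"

```text
time_s: 15.5
position: [0.4273, -0.2558, 0.1265]
tcp_rot: [[-0.867, -0.087, -0.491], [-0.076, 0.996, -0.043], [0.493, -0.001, -0.87]]
force: [0.8, 0.4, -1.4]
opening: 0.753
grasp_force: 30.0
```

```bash
python3 -c "
from h import *
np.set_printoptions(precision=4,suppress=True)
t=snap('top','t7.png');s=snap('scene','s7.png')
a=t['image'][280:345,400:455];d=s['image'][340:405,345:400]
cv2.imwrite('pics/m7.png',cv2.resize(np.hstack([a,d]),(770,455),interpolation=cv2.INTER_CUBIC))
p=bot.read_state()['position'];print(p)
for c,o in((t,(400,280)),(s,(345,340))):
  for n,q in(('bottom',p-[0,0,.032]),('ferr',p-[0,0,.02]),('rim',p),('rodtip',[.428,-.2545,.082]),('base',[.428,-.2545,.01])): print(n,(proj(c,q)-o)*7)
"
```

```text
[ 0.4273 -0.256   0.1267]
bottom [234.4152 213.4746]
ferr [239.8647 196.2956]
rim [249.1226 167.1114]
rodtip [225.4691 228.2176]
base [194.9321 325.0272]
bottom [214.0653 224.4772]
ferr [217.023  198.8098]
rim [222.0808 154.9161]
rodtip [209.7255 245.6995]
base [193.5086 387.3148]
```

View pics/m7.png

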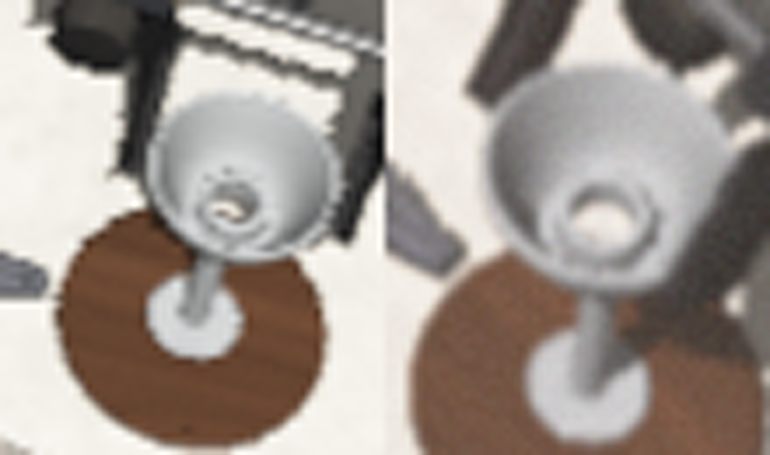

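The cup is upright just above the rod. In the top crop the rim centre is at (243,177) and the washer at (195,315); in the scene crop they are at (226,178) and (202,385). I'm solving for the cup's offset from the rod.

```bash
python3 -c "
from h import *
np.set_printoptions(precision=4,suppress=True)
t=snap('top');s=snap('scene');p=bot.read_state()['position'];print(p)
B=np.array([.428,-.2545,.012])
J=[];o=[]
for c,of,rim,hole,w in((t,(400,280),(243,177),(230,205),(195,315)),(s,(345,340),(226,178),(220,215),(202,385))):
  of=np.array(of);w=np.array(w)/7+of
  wr=w-proj(c,B)
  for q,z in((rim,-.003),(hole,-.022)):
    q=np.array(q)/7+of;f0=p+[0,0,z]
    J.append(np.array([(proj(c,f0+e)-proj(c,f0))/.001 for e in np.eye(3)*.001]).T);o.append(q-proj(c,f0)-wr)
J=np.vstack(J);o=np.concatenate(o);r=np.linalg.lstsq(J,o,rcond=None)[0];print('cup shift vs tcp model',r,J@r-o)
print('cup - rod', p+r-B)
"
```

```text
[ 0.4271 -0.2559  0.1264]
cup shift vs tcp model [-0.0002  0.0007 -0.0071] [-0.2893 -0.3183  0.3303 -0.404  -0.2239 -0.0562 -0.0354  0.5221]
cup - rod [-0.001  -0.0007  0.1074]
```

```bash
python3 -c "
from h import *
p=bot.read_state()['position']
for z in(.11,.075,.056): row([p[0]+.001,p[1]+.0008,z],Rt(5,-30))"
```

```text
[-0.0301, 0.0024, 0.046, -0.0002, 0.0027, -0.0001]
[-0.0876, 0.0025, 0.1475, -0.0002, 0.0027, -0.0001]
[-0.1188, 0.0025, 0.2026, -0.0002, 0.0027, -0.0001]
```

Call:
move_arm --pt "-0.015 0.002 0.022 0 0 0 0.5" --pt "-0.03 0.002 0.046 0 0 0 0.5" --pt "-0.045 0.002 0.073 0 0 0 0.5" --pt "-0.06 0.002 0.1 0 0 0 0.5" --pt "-0.075 0.002 0.125 0 0 0 0.5" --pt "-0.088 0.002 0.1475 0 0 0 0.5" --pt "-0.103 0.002 0.175 0 0 0 0.5" --pt "-0.113 0.002 0.192 0 0 0 0.5" --pt "-0.113 0.002 0.192 0 0 0 0.5"

```text
time_s: 16.45
position: [0.427, -0.2544, 0.0569]
tcp_rot: [[-0.866, -0.087, -0.493], [-0.076, 0.996, -0.041], [0.495, 0.002, -0.869]]
force: [0.2, -0.5, -0.5]
opening: 0.754
grasp_force: 30.0
```

Call:
move_arm --pt "-0.0025 0 0.0045 0 0 0 0.5" --pt "-0.005 0 0.009 0 0 0 0.5" --pt "-0.005 0 0.009 0 0 0 0.5" --pt "-0.005 0 0.009 0 0 0 0.5"

```text
time_s: 16.78
position: [0.4274, -0.2549, 0.0557]
tcp_rot: [[-0.866, -0.087, -0.492], [-0.076, 0.996, -0.042], [0.494, 0.0, -0.87]]
force: [-0.7, -0.7, -1.2]
opening: 0.753
grasp_force: 30.0
```

Call:
move_arm --pt "-0.003 0 0.006 0 0 0 0.5" --pt "-0.006 0 0.011 0 0 0 0.5" --pt "-0.006 0 0.011 0 0 0 0.5" --pt "-0.006 0 0.011 0 0 0 0.5"

```text
time_s: 17.12
position: [0.4272, -0.2547, 0.0516]
tcp_rot: [[-0.866, -0.087, -0.492], [-0.076, 0.996, -0.042], [0.494, 0.001, -0.869]]
force: [-0.1, -0.5, -2.0]
opening: 0.752
grasp_force: 30.0
```

Call:
move_arm --pt "-0.003 0 0.006 0 0 0 0.5" --pt "-0.006 0 0.011 0 0 0 0.5" --pt "-0.006 0 0.011 0 0 0 0.5" --pt "-0.006 0 0.011 0 0 0 0.5"

```text
time_s: 17.45
position: [0.4272, -0.2547, 0.0477]
tcp_rot: [[-0.866, -0.087, -0.493], [-0.076, 0.996, -0.042], [0.494, 0.001, -0.869]]
force: [0.3, 0.4, 0.3]
opening: 0.753
grasp_force: 30.0
```

Call:
move_arm --pt "-0.002 0 0.003 0 0 0 0.5" --pt "-0.004 0 0.007 0 0 0 0.5" --pt "-0.004 0 0.007 0 0 0 0.5" --pt "-0.004 0 0.007 0 0 0 0.5"

```text
time_s: 17.78
position: [0.4275, -0.2548, 0.0461]
tcp_rot: [[-0.866, -0.087, -0.492], [-0.076, 0.996, -0.043], [0.494, 0.0, -0.869]]
force: [1.3, 0.4, 5.0]
opening: 0.748
grasp_force: 30.0
```

```bash
python3 -c "
from h import *
s=bot.read_state();print(s['force'],s['position'])
t=snap('top','t8.png');c=snap('scene','s8.png')
a=t['image'][280:345,390:455];d=c['image'][335:400,340:405]
cv2.imwrite('pics/m8.png',cv2.resize(np.hstack([a,d]),(780,390),interpolation=cv2.INTER_CUBIC))
for c,o in((t,(390,280)),(c,(340,335))):
  for z in(.044,.032): print(z,(proj(c,[.428,-.2545,z])-o)*6)
"
```

```text
[1.28022611 0.4291294  5.02911465] [ 0.42745562 -0.25484136  0.04608623]
0.044 [239.17519872 240.2647771 ]
0.032 [234.85441821 253.96270319]
0.044 [202.23850428 306.32305761]
0.032 [199.95150842 326.29441158]
```

View pics/m8.png

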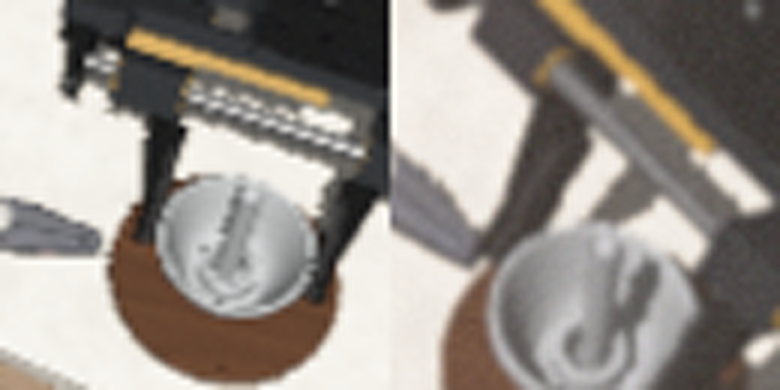

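The cup sits on the washer with the rod through its hole; contact came at 5 N with the TCP at z=0.046. So the cup's bottom is 34 mm below the TCP. I'll release it and go for the next.

```bash
python3 -c "
from h import *
p=bot.read_state()['position']
row(p+[0,0,.12],Rt(5,-30))
for k in[(-.095,0),(0,0),(.095,0)]: print(k,cupc(*P,k,.032),cupc(*P,k,.11))
a=cupc(*P,(-.095,0),.11)
row([.40,-.03,.24],Rt(5,0),(p+[0,0,.12],Rt(5,-30)))
row(a,Rt(5,10),([.40,-.03,.24],Rt(5,0)))
"
```

```text
[0.1976, 0.0002, -0.3478, 0.0002, 0.0022, -0.0]
(-0.095, 0) [0.44289201 0.05876708 0.078512  ] [0.39290654 0.05465906 0.13826   ]
(0, 0) [0.43511074 0.15344787 0.078512  ] [0.38512527 0.14933985 0.13826   ]
(0.095, 0) [0.42732947 0.24812866 0.078512  ] [0.37734399 0.24402064 0.13826   ]
[0.1455, 0.7546, -0.2004, -0.0, -0.1667, -0.0]
[-0.001, 0.2832, 0.3391, -0.0, -0.0556, 0.0]
```

Call:
move_arm --pt "0 0 -0.003 0 0 0 1" --pt "0 0 -0.003 0 0 0 1" --pt "0 0 -0.003 0 0 0 1" --pt "0 0 -0.003 0 0 0 1" --pt "0 0 -0.003 0 0 0 1" --pt "0.05 0 -0.087 0 0 0 1" --pt "0.1 0 -0.174 0 0 0 1" --pt "0.15 0 -0.26 0 0 0 1" --pt "0.2 0 -0.347 0 0 0 1" --pt "0.2 0 -0.347 0 0 0 1"

```text
time_s: 18.72
position: [0.4287, -0.2567, 0.1704]
tcp_rot: [[-0.87, -0.087, -0.486], [-0.073, 0.996, -0.048], [0.488, -0.006, -0.873]]
force: [0.6, -0.1, -0.8]
opening: 1.001
grasp_force: 0.0
```

Call:
move_arm --pt "0.146 0.755 -0.2 0 -0.167 0 1" --pt "0.146 0.755 -0.2 0 -0.167 0 1" --pt "0.146 0.755 -0.2 0 -0.167 0 1" --pt "0.146 0.755 -0.2 0 -0.167 0 1" --pt "0.146 0.755 -0.2 0 -0.167 0 1" --pt "0.146 0.755 -0.2 0 -0.167 0 1" --pt "0.146 0.85 -0.2 0 -0.222 0 1" --pt "0.146 0.95 -0.2 0 -0.222 0 1" --pt "0.146 1 -0.2 0 -0.222 0 1"

```text
time_s: 19.47
position: [0.3872, 0.046, 0.2388]
tcp_rot: [[-0.981, -0.087, 0.176], [-0.085, 0.996, 0.019], [-0.177, 0.003, -0.984]]
force: [0.3, 0.2, -0.4]
opening: 1.0
grasp_force: 0.0
```

```bash
python3 -c "
from h import *
row(cupc(*P,(-.095,0),.11),Rt(5,10))"
```

```text
[0.0381, 0.0259, 0.3336, 0.001, 0.001, -0.0001]
```

Call:
move_arm --pt "0.02 0.026 0.11 0.001 0.001 0 1" --pt "0.038 0.026 0.22 0.001 0.001 0 1" --pt "0.038 0.026 0.333 0.001 0.001 0 1" --pt "0.038 0.026 0.333 0.001 0.001 0 1" --pt "0.038 0.026 0.333 0.001 0.001 0 1" --pt "0.038 0.026 0.333 0.001 0.001 0 1"

```text
time_s: 19.97
position: [0.3983, 0.0515, 0.1402]
tcp_rot: [[-0.98, -0.086, 0.177], [-0.085, 0.996, 0.013], [-0.177, -0.002, -0.984]]
force: [-0.0, -0.5, 0.1]
opening: 0.996
grasp_force: 0.0
```

```bash
python3 -c "
from h import *
snap('top');s=bot.read_state();print(s['position'],s['joint_positions'])
row(cupc(*P,(-.095,0),.032),Rt(5,10))"
```

```text
[0.39891264 0.05132258 0.14104759] [ -10.68245176   21.40285434  125.73946183    6.68633652   22.96638975
 -111.56959075]
[-0.1083, 0.0128, 0.2317, -0.001, 0.002, -0.0002]
```

Call:
move_arm --pt "-0.01 0.012 0.03 0 0.002 0 1" --pt "-0.05 0.012 0.11 0 0.002 0 1" --pt "-0.08 0.012 0.17 0 0.002 0 1" --pt "-0.108 0.012 0.225 0 0.002 0 1" --pt "-0.108 0.012 0.225 0 0.002 0 1" --pt "-0.108 0.012 0.225 0 0.002 0 1"

```text
time_s: 20.52
position: [0.4425, 0.0586, 0.0805]
tcp_rot: [[-0.981, -0.086, 0.173], [-0.085, 0.996, 0.012], [-0.174, -0.003, -0.985]]
force: [-0.5, -0.4, -1.1]
opening: 1.001
grasp_force: 0.0
```

```bash
python3 -c "
from h import *
snap('top');s=bot.read_state();print(s['position'],s['force'])
row(cupc(*P,(-.095,0),.032),Rt(5,10))"
```

```text
[0.44166181 0.0586879  0.08062845] [ 0.26369783  0.1937164  -0.38249393]
[-0.0028, -0.0001, 0.0077, -0.0009, -0.0002, -0.0001]
```

Call:
move_arm --pt "-0.003 0 0.008 0 0 0 1" --pt "-0.003 0 0.008 0 0 0 0.5" --pt "-0.003 0 0.008 0 0 0 0.5" --pt "-0.003 0 0.008 0 0 0 0.5" --pt "-0.003 0 0.008 0 0 0 0.5" --pt "-0.003 0 0.008 0 0 0 0.5" --pt "-0.003 0 0.008 0 0 0 0.5" --pt "-0.003 0 0.008 0 0 0 0.5"

```text
time_s: 21.23
position: [0.4426, 0.0589, 0.0766]
tcp_rot: [[-0.982, -0.086, 0.17], [-0.085, 0.996, 0.012], [-0.17, -0.002, -0.985]]
force: [-0.8, -0.8, 5.3]
opening: 0.751
grasp_force: 30.0
```

```bash
python3 -c "
from h import *
R=Ro.from_euler('z',P[2]).as_matrix();s=bot.read_state()
print(cupc(*P,(-.095,0),.032));row(s['position']+R@PEG*.065,Rt(5,10));row(s['position']+R@PEG*.065+[0,0,.12],Rt(5,10))"
```

```text
[0.44289201 0.05876708 0.078512  ]
[0.109, 0.0002, -0.1873, -0.0008, -0.001, -0.0001]
[0.0408, -0.0007, -0.5814, -0.0008, -0.001, -0.0001]
```

Call:
move_arm --pt "0.02 0 -0.035 0 0 0 0.5" --pt "0.05 0 -0.086 0 0 0 0.5" --pt "0.085 0 -0.146 0 0 0 0.5" --pt "0.111 0 -0.19 0 0 0 0.5" --pt "0.111 0 -0.19 0 0 0 0.5" --pt "0.041 0 -0.38 0 0 0 0.5" --pt "0.041 0 -0.58 0 0 0 0.5" --pt "0.041 0 -0.58 0 0 0 0.5" --pt "0.041 0 -0.58 0 0 0 0.5"

```text
time_s: 21.98
position: [0.4057, 0.0551, 0.2513]
tcp_rot: [[-0.979, -0.087, 0.183], [-0.086, 0.996, 0.01], [-0.184, -0.006, -0.983]]
force: [0.3, -0.0, -1.5]
opening: 0.75
grasp_force: 30.0
```

```bash
python3 -c "
from h import *
row([.43,-.25,.26],Rt(5,-30))
t=snap('top');print([(np.round(r['location']).tolist(),round(r['conf'],2)) for r in nets.find_in('top','cup_0')])"
```

```text
[0.003, -1.0205, -0.0242, -0.0018, 0.2255, -0.0005]
[([256.0, 242.0], 0.91), ([425.0, 320.0], 0.9), ([291.0, 250.0], 0.84), ([314.0, 235.0], 0.68), ([237.0, 216.0], 0.51), ([424.0, 333.0], 0.37)]
```

Call:
move_arm --pt "0.003 -0.14 -0.024 0 0.04 0 0.5" --pt "0.003 -0.28 -0.024 0 0.08 0 0.5" --pt "0.003 -0.42 -0.024 0 0.12 0 0.5" --pt "0.003 -0.55 -0.024 0 0.16 0 0.5" --pt "0.003 -0.68 -0.024 0 0.2 0 0.5" --pt "0.003 -0.81 -0.024 0 0.225 0 0.5" --pt "0.003 -0.94 -0.024 0 0.225 0 0.5" --pt "0.003 -1 -0.024 0 0.225 0 0.5" --pt "0.003 -1 -0.024 0 0.225 0 0.5"

```text
time_s: 22.83
position: [0.4249, -0.247, 0.2498]
tcp_rot: [[-0.856, -0.083, -0.511], [-0.071, 0.997, -0.043], [0.513, -0.001, -0.859]]
force: [1.0, 0.1, -0.5]
opening: 0.749
grasp_force: 30.0
```

```bash
python3 -c "
from h import *
row([.428,-.2545,.13],Rt(5,-30))"
```

```text
[-0.2117, -0.0255, 0.3388, 0.0004, -0.0046, -0.0014]
```

Call:
move_arm --pt "-0.06 -0.025 0.1 0 -0.0045 0 0.5" --pt "-0.13 -0.025 0.2 0 -0.0045 0 0.5" --pt "-0.19 -0.025 0.3 0 -0.0045 0 0.5" --pt "-0.212 -0.0255 0.339 0 -0.0045 -0.001 0.5" --pt "-0.212 -0.0255 0.339 0 -0.0045 -0.001 0.5" --pt "-0.212 -0.0255 0.339 0 -0.0045 -0.001 0.5"

```text
time_s: 23.33
position: [0.4272, -0.2494, 0.1322]
tcp_rot: [[-0.862, -0.089, -0.499], [-0.079, 0.996, -0.043], [0.501, 0.003, -0.865]]
force: [0.3, -0.2, -0.1]
opening: 0.75
grasp_force: 30.0
```

```bash
python3 -c "
from h import *
t=snap('top','t9.png');c=snap('scene','s9.png')
p=bot.read_state()['position'];print(p)
a=t['image'][280:345,400:455];d=c['image'][340:405,345:400]
cv2.imwrite('pics/m9.png',cv2.resize(np.hstack([a,d]),(770,455),interpolation=cv2.INTER_CUBIC))
row([.428,-.2545,.125],Rt(5,-30))
for z in(.1,.08,.062): row([.428,-.2545,z],Rt(5,-30))"
```

```text
[ 0.42870533 -0.25064066  0.13412458]
[-0.0121, -0.0126, 0.0281, -0.0007, 0.0009, 0.0005]
[-0.0536, -0.0125, 0.1004, -0.0007, 0.0009, 0.0005]
[-0.0867, -0.0124, 0.1583, -0.0007, 0.0009, 0.0005]
[-0.1166, -0.0123, 0.2103, -0.0007, 0.0009, 0.0005]
```

View pics/m9.png

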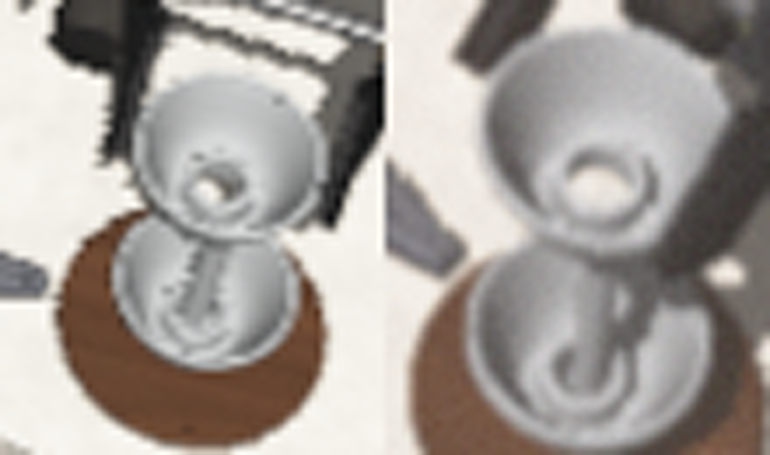

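Cup 1 is seated on the base, and the second cup hangs upright above the rod. It is about 4 mm to the +y side, as the TCP reading says, so I correct that while lowering.

Call:
move_arm --pt "-0.012 -0.014 0.015 0 0.001 0 0.5" --pt "-0.012 -0.014 0.028 0 0.001 0 0.5" --pt "-0.03 -0.014 0.06 0 0.001 0 0.5" --pt "-0.0536 -0.014 0.1 0 0.001 0 0.5" --pt "-0.07 -0.014 0.13 0 0.001 0 0.5" --pt "-0.087 -0.014 0.158 0 0.001 0 0.5" --pt "-0.1 -0.014 0.184 0 0.001 0 0.5" --pt "-0.11 -0.014 0.2 0 0.001 0 0.5" --pt "-0.114 -0.014 0.206 0 0.001 0 0.5" --pt "-0.114 -0.014 0.206 0 0.001 0 0.5"

```text
time_s: 24.27
position: [0.4273, -0.2552, 0.0622]
tcp_rot: [[-0.862, -0.089, -0.5], [-0.077, 0.996, -0.045], [0.502, 0.0, -0.865]]
force: [-0.5, -0.3, -0.7]
opening: 0.747
grasp_force: 30.0
```

```bash
python3 -c "
from h import *
row([.428,-.255,.058],Rt(5,-30))"
```

```text
[-0.009, 0.0004, 0.0108, -0.0003, -0.0007, 0.0005]
```

Call:
move_arm --pt "-0.003 0 0.004 0 0 0 0.5" --pt "-0.005 0 0.008 0 0 0 0.5" --pt "-0.007 0 0.012 0 0 0 0.5" --pt "-0.007 0 0.012 0 0 0 0.5" --pt "-0.007 0 0.012 0 0 0 0.5"

```text
time_s: 24.68
position: [0.4276, -0.2554, 0.0589]
tcp_rot: [[-0.862, -0.089, -0.499], [-0.077, 0.996, -0.045], [0.501, -0.001, -0.866]]
force: [-0.0, 0.2, -1.1]
opening: 0.749
grasp_force: 30.0
```

Call:
move_arm --pt "-0.002 0 0.004 0 0 0 0.5" --pt "-0.004 0 0.007 0 0 0 0.5" --pt "-0.005 0 0.009 0 0 0 0.5" --pt "-0.005 0 0.009 0 0 0 0.5"

```text
time_s: 25.02
position: [0.4277, -0.2555, 0.0584]
tcp_rot: [[-0.861, -0.089, -0.5], [-0.076, 0.996, -0.046], [0.502, -0.002, -0.865]]
force: [1.3, 1.7, 13.9]
opening: 0.747
grasp_force: 30.1
```

Contact came at z=0.058, as expected for a nested cup. Releasing and rising.

Call:
move_arm --pt "0.002 0 -0.003 0 0 0 1" --pt "0.002 0 -0.003 0 0 0 1" --pt "0.002 0 -0.003 0 0 0 1" --pt "0.002 0 -0.003 0 0 0 1" --pt "0.002 0 -0.003 0 0 0 1" --pt "0.05 0 -0.087 0 0 0 1" --pt "0.1 0 -0.174 0 0 0 1" --pt "0.15 0 -0.26 0 0 0 1" --pt "0.2 0 -0.347 0 0 0 1" --pt "0.2 0 -0.347 0 0 0 1"

```text
time_s: 25.85
position: [0.43, -0.257, 0.1805]
tcp_rot: [[-0.866, -0.089, -0.493], [-0.074, 0.996, -0.05], [0.495, -0.007, -0.869]]
force: [0.5, -0.4, 1.1]
opening: 0.997
grasp_force: 0.0
```

```bash
python3 -c "
from h import *
c=snap('top');
for t in('cup_0','collar'): print([(np.round(r['location']).tolist(),round(r['conf'],2)) for r in nets.find_in('top',t)])
row([.40,.08,.25],Rt(5,10))"
```

```text
[([432.0, 316.0], 0.91), ([290.0, 250.0], 0.73), ([427.0, 330.0], 0.41)]
[([378.0, 282.0], 0.55)]
[0.1177, 1.1205, -0.2193, -0.0002, -0.2225, 0.0005]
```

Call:
move_arm --pt "0.118 1 -0.219 0 -0.2225 0 1" --pt "0.118 1 -0.219 0 -0.2225 0 1" --pt "0.118 1 -0.219 0 -0.2225 0 1" --pt "0.118 1 -0.219 0 -0.2225 0 1" --pt "0.118 1 -0.219 0 -0.2225 0 1" --pt "0.118 1 -0.219 0 -0.2225 0 1" --pt "0.118 1 -0.219 0 -0.2225 0 1" --pt "0.118 1 -0.219 0 -0.2225 0 1" --pt "0.118 1 -0.219 0 -0.2225 0 1"

```text
time_s: 26.75
position: [0.401, 0.0469, 0.2496]
tcp_rot: [[-0.981, -0.094, 0.171], [-0.092, 0.996, 0.017], [-0.171, 0.001, -0.985]]
force: [0.5, 0.2, -0.1]
opening: 1.0
grasp_force: 0.0
```

```bash
python3 -c "
from h import *
snap('top');a=cupc(*P,(0,0),.11)
row(a+[0,0,.07],Rt(5,10));row(a,Rt(5,10));print(a)"
```

```text
[0.0472, 0.3506, 0.131, 0.0002, -0.0006, 0.0019]
[0.0873, 0.3507, 0.3608, 0.0002, -0.0006, 0.0019]
[0.38512527 0.14933985 0.13826   ]
```

Call:
move_arm --pt "0.047 0.13 0.05 0 0 0.002 1" --pt "0.047 0.26 0.1 0 0 0.002 1" --pt "0.047 0.35 0.131 0 0 0.002 1" --pt "0.06 0.35 0.2 0 0 0.002 1" --pt "0.075 0.35 0.28 0 0 0.002 1" --pt "0.087 0.35 0.36 0 0 0.002 1" --pt "0.087 0.35 0.36 0 0 0.002 1" --pt "0.087 0.35 0.36 0 0 0.002 1"

```text
time_s: 27.47
position: [0.3863, 0.1467, 0.1374]
tcp_rot: [[-0.983, -0.081, 0.167], [-0.08, 0.997, 0.014], [-0.168, 0.0, -0.986]]
force: [0.1, 0.6, 1.0]
opening: 0.998
grasp_force: 0.0
```

```bash
python3 -c "
from h import *
np.set_printoptions(precision=4,suppress=True)
c=snap('wrist','w10.png');
k=nets.find_in('wrist','cup_0');print([(r['location'],r['conf']) for r in k])
for j in((0,0),(.095,0)):print(proj(c,cupc(*P,j,.031)),proj(c,cupc(*P,j,.047)))
print(bot.read_state()['position']);row(cupc(*P,(0,0),.032),Rt(5,10))"
```

```text
[([323.0, 312.7], 0.87), ([497.1, 295.4], 0.75)]
[324.1342 329.0732] [324.4235 327.3658]
[489.1624 329.2133] [500.76   327.5141]
[0.3878 0.147  0.1394]
[-0.1212, 0.0085, 0.2275, -0.0002, -0.0, -0.0018]
```

View pics/w10.png

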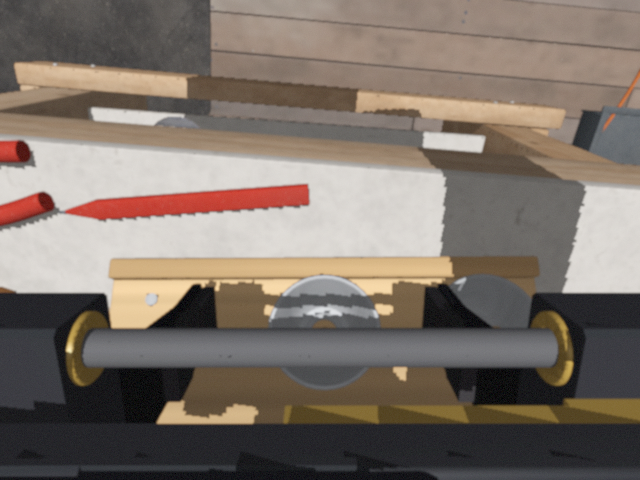

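The rim centre is at (325,331) against a predicted (324,329), so the model holds and I go straight in.

Call:
move_arm --pt "-0.03 0.006 0.06 0 0 -0.002 1" --pt "-0.06 0.008 0.115 0 0 -0.002 1" --pt "-0.09 0.008 0.17 0 0 -0.002 1" --pt "-0.121 0.008 0.227 0 0 -0.002 1" --pt "-0.121 0.008 0.227 0 0 -0.002 1" --pt "-0.121 0.008 0.227 0 0 -0.002 1"

```text
time_s: 28.07
position: [0.4351, 0.1537, 0.0792]
tcp_rot: [[-0.981, -0.088, 0.174], [-0.087, 0.996, 0.015], [-0.175, -0.001, -0.985]]
force: [-0.8, -1.1, 0.3]
opening: 0.994
grasp_force: 0.0
```

```bash
python3 -c "
from h import *
snap('top');s=bot.read_state();print(s['position'],s['force'])
row(cupc(*P,(0,0),.032),Rt(5,10))"
```

```text
[0.43422692 0.15374797 0.07946177] [-0.3292062   0.31691475  0.88562609]
[-0.0023, -0.0013, 0.0036, -0.0002, 0.0001, 0.0004]
```

Call:
move_arm --pt "-0.003 -0.001 0.005 0 0 0 1" --pt "-0.003 -0.001 0.005 0 0 0 0.5" --pt "-0.003 -0.001 0.005 0 0 0 0.5" --pt "-0.003 -0.001 0.005 0 0 0 0.5" --pt "-0.003 -0.001 0.005 0 0 0 0.5" --pt "-0.003 -0.001 0.005 0 0 0 0.5" --pt "-0.003 -0.001 0.005 0 0 0 0.5" --pt "-0.003 -0.001 0.005 0 0 0 0.5"

```text
time_s: 28.78
position: [0.4352, 0.1539, 0.0774]
tcp_rot: [[-0.981, -0.089, 0.173], [-0.088, 0.996, 0.015], [-0.174, -0.001, -0.985]]
force: [-1.8, 0.0, 5.2]
opening: 0.752
grasp_force: 30.0
```

Call:
move_arm --pt "0.02 0 -0.035 0 0 0 0.5" --pt "0.05 0 -0.086 0 0 0 0.5" --pt "0.085 0 -0.146 0 0 0 0.5" --pt "0.113 0 -0.193 0 0 0 0.5" --pt "0.113 0 -0.193 0 0 0 0.5" --pt "0.041 0 -0.38 0 0 0 0.5" --pt "0.041 0 -0.58 0 0 0 0.5" --pt "0.041 0 -0.58 0 0 0 0.5" --pt "0.041 0 -0.58 0 0 0 0.5"

```text
time_s: 29.53
position: [0.3979, 0.1509, 0.2519]
tcp_rot: [[-0.978, -0.089, 0.186], [-0.088, 0.996, 0.016], [-0.187, -0.0, -0.982]]
force: [0.6, 0.4, -0.5]
opening: 0.752
grasp_force: 30.0
```

```bash
python3 -c "
from h import *
row([.43,-.03,.26],Rt(5,-10));row([.428,-.2545,.26],Rt(5,-30),([.43,-.03,.26],Rt(5,-10)))"
```

```text
[-0.0568, -0.61, -0.0163, -0.0001, 0.1155, 0.0007]
[0.0708, -0.7449, 0.0125, -0.0, 0.1111, -0.0]
```

Call:
move_arm --pt "-0.057 -0.14 -0.016 0 0.03 0 0.5" --pt "-0.057 -0.28 -0.016 0 0.06 0 0.5" --pt "-0.057 -0.42 -0.016 0 0.09 0 0.5" --pt "-0.057 -0.55 -0.016 0 0.12 0 0.5" --pt "-0.057 -0.68 -0.016 0 0.15 0 0.5" --pt "-0.057 -0.81 -0.016 0 0.18 0 0.5" --pt "-0.057 -0.94 -0.016 0 0.2 0 0.5" --pt "-0.057 -1 -0.016 0 0.22 0 0.5" --pt "-0.057 -1 -0.016 0 0.22 0 0.5"

```text
time_s: 30.28
position: [0.4383, -0.1517, 0.2506]
tcp_rot: [[-0.865, -0.086, -0.494], [-0.074, 0.996, -0.044], [0.496, -0.002, -0.869]]
force: [1.8, 0.5, -1.8]
opening: 0.752
grasp_force: 30.0
```

```bash
python3 -c "
from h import *
snap('top');row([.428,-.2545,.26],Rt(5,-30));row([.428,-.2545,.145],Rt(5,-30))"
```

```text
[0.0671, -0.3477, 0.0039, 0.0004, 0.0017, -0.0001]
[-0.1228, -0.3481, 0.3369, 0.0004, 0.0017, -0.0001]
```

Call:
move_arm --pt "0.067 -0.13 0.004 0 0.002 0 0.5" --pt "0.067 -0.26 0.004 0 0.002 0 0.5" --pt "0.067 -0.348 0.004 0 0.002 0 0.5" --pt "0.02 -0.348 0.1 0 0.002 0 0.5" --pt "-0.03 -0.348 0.18 0 0.002 0 0.5" --pt "-0.08 -0.348 0.26 0 0.002 0 0.5" --pt "-0.123 -0.348 0.337 0 0.002 0 0.5" --pt "-0.123 -0.348 0.337 0 0.002 0 0.5" --pt "-0.123 -0.348 0.337 0 0.002 0 0.5"

```text
time_s: 31.08
position: [0.4263, -0.2511, 0.1472]
tcp_rot: [[-0.861, -0.09, -0.5], [-0.079, 0.996, -0.043], [0.502, 0.003, -0.865]]
force: [1.0, 0.2, -0.8]
opening: 0.749
grasp_force: 30.0
```

```bash
python3 -c "
from h import *
snap('top');print(bot.read_state()['position'])
for z in (.128,.1,.074): row([.428,-.255,z],Rt(5,-30))"
```

```text
[ 0.4273781  -0.25199672  0.1484561 ]
[-0.0351, -0.0102, 0.0585, -0.0005, -0.0, 0.0008]
[-0.0818, -0.0101, 0.1393, -0.0005, -0.0, 0.0008]
[-0.1251, -0.0101, 0.2144, -0.0005, -0.0, 0.0008]
```

Call:
move_arm --pt "-0.02 -0.01 0.03 0 0 0.001 0.5" --pt "-0.035 -0.01 0.058 0 0 0.001 0.5" --pt "-0.035 -0.01 0.058 0 0 0.001 0.5" --pt "-0.05 -0.01 0.085 0 0 0.001 0.5" --pt "-0.066 -0.01 0.112 0 0 0.001 0.5" --pt "-0.082 -0.01 0.139 0 0 0.001 0.5" --pt "-0.1 -0.01 0.17 0 0 0.001 0.5" --pt "-0.115 -0.01 0.195 0 0 0.001 0.5" --pt "-0.122 -0.01 0.209 0 0 0.001 0.5" --pt "-0.122 -0.01 0.209 0 0 0.001 0.5"

```text
time_s: 31.97
position: [0.4273, -0.2554, 0.0741]
tcp_rot: [[-0.862, -0.086, -0.5], [-0.074, 0.996, -0.044], [0.501, -0.0, -0.865]]
force: [1.5, 0.8, -1.0]
opening: 0.751
grasp_force: 30.0
```

```bash
python3 -c "
from h import *
row([.428,-.255,.07],Rt(5,-30))"
```

```text
[-0.0091, 0.001, 0.0107, 0.0, -0.0005, -0.0003]
```

Call:
move_arm --pt "-0.003 0 0.004 0 0 0 0.5" --pt "-0.005 0 0.008 0 0 0 0.5" --pt "-0.007 0 0.012 0 0 0 0.5" --pt "-0.0085 0 0.0145 0 0 0 0.5" --pt "-0.0085 0 0.0145 0 0 0 0.5"

```text
time_s: 32.38
position: [0.4282, -0.2559, 0.0707]
tcp_rot: [[-0.863, -0.086, -0.497], [-0.074, 0.996, -0.045], [0.499, -0.003, -0.866]]
force: [-1.6, -0.5, -0.6]
opening: 0.747
grasp_force: 30.0
```

Call:
move_arm --pt "-0.002 0 0.0035 0 0 0 0.5" --pt "-0.004 0 0.007 0 0 0 0.5" --pt "-0.004 0 0.007 0 0 0 0.5" --pt "-0.004 0 0.007 0 0 0 0.5"

```text
time_s: 32.72
position: [0.4281, -0.256, 0.0704]
tcp_rot: [[-0.863, -0.086, -0.498], [-0.073, 0.996, -0.046], [0.501, -0.003, -0.866]]
force: [0.4, 0.9, 10.7]
opening: 0.749
grasp_force: 30.0
```

Contact came at z=0.070, which is right for the third cup. Releasing.

Call:
move_arm --pt "0.002 0 -0.003 0 0 0 1" --pt "0.002 0 -0.003 0 0 0 1" --pt "0.002 0 -0.003 0 0 0 1" --pt "0.002 0 -0.003 0 0 0 1" --pt "0.002 0 -0.003 0 0 0 1" --pt "0.05 0 -0.087 0 0 0 1" --pt "0.1 0 -0.174 0 0 0 1" --pt "0.15 0 -0.26 0 0 0 1" --pt "0.2 0 -0.347 0 0 0 1" --pt "0.2 0 -0.347 0 0 0 1"

```text
time_s: 33.55
position: [0.4303, -0.2573, 0.1931]
tcp_rot: [[-0.867, -0.087, -0.491], [-0.071, 0.996, -0.05], [0.494, -0.009, -0.87]]
force: [0.6, -0.2, 0.7]
opening: 1.001
grasp_force: 0.0
```

Call:
move_arm --pt "0.1 0.13 -0.15 0 -0.04 0 1" --pt "0.1 0.26 -0.18 0 -0.08 0 1" --pt "0.11 0.4 -0.2 0 -0.12 0 1" --pt "0.11 0.54 -0.2 0 -0.16 0 1" --pt "0.11 0.68 -0.2 0 -0.2 0 1" --pt "0.11 0.81 -0.2 0 -0.2225 0 1" --pt "0.11 0.94 -0.2 0 -0.2225 0 1" --pt "0.11 1 -0.2 0 -0.2225 0 1" --pt "0.11 1 -0.2 0 -0.2225 0 1"

```text
time_s: 34.3
position: [0.4002, 0.0485, 0.2554]
tcp_rot: [[-0.981, -0.092, 0.172], [-0.091, 0.996, 0.016], [-0.172, 0.0, -0.985]]
force: [0.6, 0.7, -0.4]
opening: 0.999
grasp_force: 0.0
```

```bash
python3 -c "
from h import *
snap('top');a=cupc(*P,(.095,0),.11)
row(a+[0,0,.1],Rt(5,10));row(a,Rt(5,10));print(a)"
```

```text
[0.0299, 0.6637, 0.0525, -0.0003, -0.0, 0.0017]
[0.0878, 0.6643, 0.3807, -0.0003, -0.0, 0.0017]
[0.37734399 0.24402064 0.13826   ]
```

Call:
move_arm --pt "0.03 0.13 0.02 0 0 0.002 1" --pt "0.03 0.26 0.04 0 0 0.002 1" --pt "0.03 0.39 0.05 0 0 0.002 1" --pt "0.03 0.52 0.05 0 0 0.002 1" --pt "0.03 0.664 0.053 0 0 0.002 1" --pt "0.05 0.664 0.16 0 0 0.002 1" --pt "0.07 0.664 0.27 0 0 0.002 1" --pt "0.088 0.664 0.38 0 0 0.002 1" --pt "0.088 0.664 0.38 0 0 0.002 1" --pt "0.088 0.664 0.38 0 0 0.002 1"

```text
time_s: 35.18
position: [0.3799, 0.2401, 0.137]
tcp_rot: [[-0.982, -0.079, 0.169], [-0.078, 0.997, 0.01], [-0.17, -0.003, -0.986]]
force: [0.2, 0.5, 2.0]
opening: 0.998
grasp_force: 0.0
```

```bash
python3 -c "
from h import *
np.set_printoptions(precision=4,suppress=True)
c=snap('wrist','w11.png');
print([(r['location'],r['conf']) for r in nets.find_in('wrist','cup_0')])
print(proj(c,cupc(*P,(.095,0),.031)))
# rim extents by edge: columns of silhouette near row 300
print(bot.read_state()['position']);row(cupc(*P,(.095,0),.032),Rt(5,10))"
```

```text
[([329.9, 308.6], 0.78), ([445.4, 384.9], 0.72)]
[327.0438 327.3721]
[0.382  0.2409 0.1399]
[-0.1138, 0.0121, 0.2284, -0.0007, 0.0012, -0.0026]
```

View pics/w11.png

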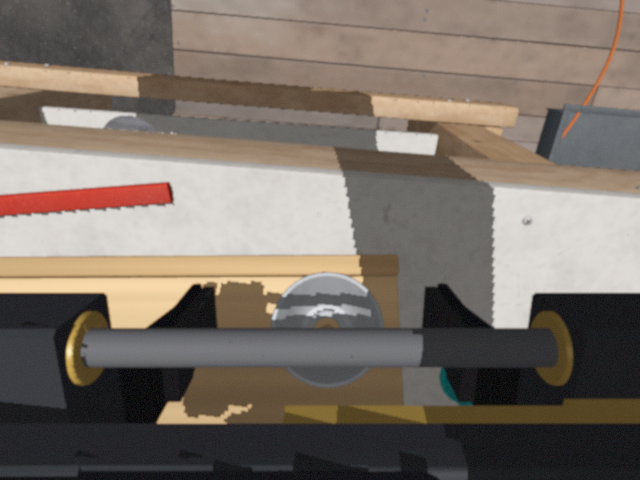

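The rim centre is at (327,329) against a predicted (327,327). The turquoise look-alike, at about (455,385), stands clear on the bench below the fingers.

Call:
move_arm --pt "-0.03 0.008 0.06 0 0.001 -0.002 1" --pt "-0.06 0.012 0.115 0 0.001 -0.0025 1" --pt "-0.09 0.012 0.17 0 0.001 -0.0025 1" --pt "-0.113 0.012 0.227 0 0.001 -0.0025 1" --pt "-0.113 0.012 0.227 0 0.001 -0.0025 1" --pt "-0.113 0.012 0.227 0 0.001 -0.0025 1"

```text
time_s: 35.78
position: [0.4267, 0.2482, 0.0793]
tcp_rot: [[-0.981, -0.086, 0.174], [-0.085, 0.996, 0.013], [-0.175, -0.002, -0.985]]
force: [-0.1, 0.4, 0.4]
opening: 1.0
grasp_force: 0.0
```

```bash
python3 -c "
from h import *
snap('top');s=bot.read_state();print(s['position'],s['force'])
row(cupc(*P,(.095,0),.032),Rt(5,10))"
```

```text
[0.42595307 0.24824379 0.07951566] [-1.01822378  0.84339142  0.41806144]
[-0.0039, -0.0008, 0.0041, -0.0006, 0.0002, 0.0001]
```

Call:
move_arm --pt "-0.005 -0.001 0.005 0 0 0 1" --pt "-0.005 -0.001 0.005 0 0 0 0.5" --pt "-0.005 -0.001 0.005 0 0 0 0.5" --pt "-0.005 -0.001 0.005 0 0 0 0.5" --pt "-0.005 -0.001 0.005 0 0 0 0.5" --pt "-0.005 -0.001 0.005 0 0 0 0.5" --pt "-0.005 -0.001 0.005 0 0 0 0.5" --pt "-0.005 -0.001 0.005 0 0 0 0.5"

```text
time_s: 36.5
position: [0.4268, 0.2483, 0.0767]
tcp_rot: [[-0.981, -0.088, 0.172], [-0.087, 0.996, 0.013], [-0.172, -0.002, -0.985]]
force: [-1.9, 0.2, 4.3]
opening: 0.747
grasp_force: 30.0
```

Call:
move_arm --pt "0.02 0 -0.035 0 0 0 0.5" --pt "0.05 0 -0.086 0 0 0 0.5" --pt "0.085 0 -0.146 0 0 0 0.5" --pt "0.113 0 -0.193 0 0 0 0.5" --pt "0.113 0 -0.193 0 0 0 0.5" --pt "0.041 0 -0.38 0 0 0 0.5" --pt "0.041 0 -0.58 0 0 0 0.5" --pt "0.041 0 -0.58 0 0 0 0.5" --pt "0.041 0 -0.58 0 0 0 0.5"

```text
time_s: 37.25
position: [0.389, 0.2466, 0.2518]
tcp_rot: [[-0.979, -0.088, 0.184], [-0.087, 0.996, 0.017], [-0.185, 0.001, -0.983]]
force: [0.6, 0.3, -1.1]
opening: 0.748
grasp_force: 30.0
```

```bash
python3 -c "
from h import *
row([.43,-.045,.26],Rt(5,-15))"
```

```text
[-0.0548, -0.9804, -0.0188, 0.0004, 0.1426, 0.0004]
```

Call:
move_arm --pt "-0.055 -0.13 -0.019 0 0.02 0 0.5" --pt "-0.055 -0.26 -0.019 0 0.04 0 0.5" --pt "-0.055 -0.39 -0.019 0 0.06 0 0.5" --pt "-0.055 -0.52 -0.019 0 0.09 0 0.5" --pt "-0.055 -0.65 -0.019 0 0.12 0 0.5" --pt "-0.055 -0.78 -0.019 0 0.1426 0 0.5" --pt "-0.055 -0.9 -0.019 0 0.1426 0 0.5" --pt "-0.055 -0.98 -0.019 0 0.1426 0 0.5" --pt "-0.055 -0.98 -0.019 0 0.1426 0 0.5"

```text
time_s: 38.0
position: [0.4274, -0.0511, 0.2534]
tcp_rot: [[-0.959, -0.083, -0.271], [-0.079, 0.997, -0.027], [0.272, -0.005, -0.962]]
force: [-0.4, 0.4, -1.0]
opening: 0.749
grasp_force: 30.0
```

```bash
python3 -c "
from h import *
snap('top');row([.428,-.255,.26],Rt(5,-30));row([.428,-.255,.155],Rt(5,-30))"
```

```text
[0.0558, -0.6861, -0.0052, -0.0002, 0.0787, -0.0014]
[-0.0397, -0.6854, 0.3315, -0.0002, 0.0787, -0.0014]
```

Call:
move_arm --pt "0.03 -0.13 -0.005 0 0.03 0 0.5" --pt "0.055 -0.26 -0.005 0 0.06 0 0.5" --pt "0.055 -0.39 -0.005 0 0.079 -0.001 0.5" --pt "0.055 -0.52 -0.005 0 0.079 -0.001 0.5" --pt "0.055 -0.64 -0.005 0 0.079 -0.001 0.5" --pt "0.055 -0.686 -0.005 0 0.079 -0.001 0.5" --pt "0.02 -0.686 0.11 0 0.079 -0.001 0.5" --pt "-0.01 -0.686 0.22 0 0.079 -0.001 0.5" --pt "-0.04 -0.686 0.331 0 0.079 -0.001 0.5" --pt "-0.04 -0.686 0.331 0 0.079 -0.001 0.5"

```text
time_s: 38.88
position: [0.4256, -0.2492, 0.1508]
tcp_rot: [[-0.858, -0.091, -0.506], [-0.082, 0.996, -0.039], [0.507, 0.008, -0.862]]
force: [-1.0, 0.8, -1.6]
opening: 0.748
grasp_force: 30.0
```

```bash
python3 -c "
from h import *
snap('top');snap('scene');snap('top');print(bot.read_state()['position'])
for z in (.128,.1,.086): row([.428,-.255,z],Rt(5,-30))"
```

```text
[ 0.42926213 -0.25245362  0.15732289]
[-0.0446, -0.0079, 0.0871, -0.0011, -0.0, 0.0011]
[-0.0913, -0.0078, 0.168, -0.0011, -0.0, 0.0011]
[-0.1146, -0.0078, 0.2084, -0.0011, -0.0, 0.0011]
```

Contact is expected at z≈0.082 for the fourth cup.

Call:
move_arm --pt "-0.02 -0.008 0.04 0 0 0.001 0.5" --pt "-0.045 -0.008 0.087 0 0 0.001 0.5" --pt "-0.045 -0.008 0.087 0 0 0.001 0.5" --pt "-0.045 -0.008 0.087 0 0 0.001 0.5" --pt "-0.06 -0.008 0.114 0 0 0.001 0.5" --pt "-0.076 -0.008 0.141 0 0 0.001 0.5" --pt "-0.091 -0.008 0.168 0 0 0.001 0.5" --pt "-0.105 -0.008 0.19 0 0 0.001 0.5" --pt "-0.112 -0.008 0.204 0 0 0.001 0.5" --pt "-0.112 -0.008 0.204 0 0 0.001 0.5"

```text
time_s: 39.87
position: [0.4268, -0.2553, 0.0854]
tcp_rot: [[-0.862, -0.088, -0.5], [-0.075, 0.996, -0.045], [0.502, -0.001, -0.865]]
force: [-0.7, -0.3, -1.0]
opening: 0.748
grasp_force: 30.0
```

```bash
python3 -c "
from h import *
row([.428,-.255,.082],Rt(5,-30))"
```

```text
[-0.0092, 0.0005, 0.0079, -0.0004, -0.0006, 0.0]
```

Call:
move_arm --pt "-0.004 0 0.004 0 0 0 0.5" --pt "-0.006 0 0.008 0 0 0 0.5" --pt "-0.008 0 0.011 0 0 0 0.5" --pt "-0.01 0 0.0145 0 0 0 0.5" --pt "-0.01 0 0.0145 0 0 0 0.5"

```text
time_s: 40.28
position: [0.4282, -0.2558, 0.0821]
tcp_rot: [[-0.863, -0.088, -0.498], [-0.075, 0.996, -0.047], [0.5, -0.003, -0.866]]
force: [-0.2, 1.3, 2.0]
opening: 0.751
grasp_force: 30.0
```

Call:
move_arm --pt "-0.002 0 0.0035 0 0 0 0.5" --pt "-0.003 0 0.006 0 0 0 0.5" --pt "-0.003 0 0.006 0 0 0 0.5" --pt "-0.003 0 0.006 0 0 0 0.5"

```text
time_s: 40.62
position: [0.428, -0.2559, 0.0819]
tcp_rot: [[-0.863, -0.088, -0.498], [-0.074, 0.996, -0.047], [0.501, -0.004, -0.866]]
force: [1.6, 1.9, 12.2]
opening: 0.747
grasp_force: 30.0
```

The fourth cup is seated at z=0.082. I'll release it and locate the collar again.

Call:
move_arm --pt "0.002 0 -0.003 0 0 0 1" --pt "0.002 0 -0.003 0 0 0 1" --pt "0.002 0 -0.003 0 0 0 1" --pt "0.002 0 -0.003 0 0 0 1" --pt "0.002 0 -0.003 0 0 0 1" --pt "0.05 0 -0.087 0 0 0 1" --pt "0.1 0 -0.174 0 0 0 1" --pt "0.15 0 -0.26 0 0 0 1" --pt "0.2 0 -0.347 0 0 0 1" --pt "0.2 0 -0.347 0 0 0 1"

```text
time_s: 41.45
position: [0.4302, -0.2571, 0.2045]
tcp_rot: [[-0.867, -0.088, -0.491], [-0.072, 0.996, -0.052], [0.494, -0.01, -0.869]]
force: [0.5, -0.4, -0.4]
opening: 1.003
grasp_force: 0.0
```

```bash
python3 -c "
from h import *
np.set_printoptions(precision=4,suppress=True)
t=snap('top','t12.png');s=snap('scene','s12.png');o=[]
for n,c in(('top',t),('scene',s)):
  for k in('collar','cup_0'):
    r=nets.find_in(n,k);print(n,k,[(np.round(x['location'],1).tolist(),round(x['conf'],2)) for x in r[:5]])
    if k=='collar':
      for x in r: print(at_z(c,x['location'],.02))
row([.42,-.1,.26],Rt2(5,0))
print(ik([.49,-.085,.03],Rt2(5,0)))"
```

```text
top collar [([378.4, 283.8], 0.74)]
[ 0.4825 -0.091   0.02  ]
top cup_0 [([425.5, 325.0], 0.4)]
scene collar [([349.8, 323.8], 0.61)]
[ 0.483  -0.0937  0.02  ]
scene cup_0 [([260.1, 203.8], 0.69), ([368.6, 400.2], 0.65), ([379.0, 376.5], 0.61), ([371.0, 395.3], 0.43), ([300.3, 244.7], 0.28)]
[0.0846, 0.5161, -0.1892, -0.1314, -0.131, 0.4876]
(array([-22.7,  40.8, 108.6,   0. ,  30.6, -27.7]), np.float64(1.8555017104256322e-15))
```

```bash
python3 -c "
from h import *
row([.488,-.145,.22],Rt2(5,0))"
```

```text
[-0.1663, 0.3469, -0.1805, -0.1314, -0.131, 0.4876]
```

Call:
move_arm --pt "0.02 0.05 -0.1 -0.01 -0.01 0.035 0.65" --pt "-0.166 0.347 -0.18 -0.1314 -0.131 0.4876 0.65" --pt "-0.166 0.347 -0.18 -0.1314 -0.131 0.4876 0.65" --pt "-0.166 0.347 -0.18 -0.1314 -0.131 0.4876 0.65" --pt "-0.166 0.347 -0.18 -0.1314 -0.131 0.4876 0.65" --pt "-0.166 0.347 -0.18 -0.1314 -0.131 0.4876 0.65" --pt "-0.166 0.347 -0.18 -0.1314 -0.131 0.4876 0.65" --pt "-0.166 0.347 -0.18 -0.1314 -0.131 0.4876 0.65" --pt "-0.166 0.347 -0.18 -0.1314 -0.131 0.4876 0.65" --pt "-0.166 0.347 -0.18 -0.1314 -0.131 0.4876 0.65"

```text
time_s: 42.58
position: [0.488, -0.1454, 0.2199]
tcp_rot: [[-0.429, 0.895, -0.119], [0.896, 0.439, 0.067], [0.112, -0.078, -0.991]]
force: [-0.1, 0.1, 0.2]
opening: 0.652
grasp_force: 0.0
```

```bash
python3 -c "
from h import *
row([.488,-.145,.22],Rt2(5,0))"
```

```text
[0.0012, 0.0006, -0.0001, -0.031, -0.031, 0.1157]
```

Call:
move_arm --pt "0 0 0 -0.031 -0.031 0.116 0.65" --pt "0 0 0 -0.031 -0.031 0.116 0.65" --pt "0 0 0 -0.031 -0.031 0.116 0.65" --pt "0 0 0 -0.031 -0.031 0.116 0.65" --pt "0 0 0 -0.031 -0.031 0.116 0.65"

```text
time_s: 43.0
position: [0.4876, -0.1449, 0.2204]
tcp_rot: [[-0.095, 0.995, -0.002], [0.995, 0.095, 0.001], [0.001, -0.002, -1.0]]
force: [-0.3, 0.4, -0.2]
opening: 0.649
grasp_force: 0.0
```

```bash
python3 -c "
from h import *
np.set_printoptions(precision=4,suppress=True)
c=snap('wrist','w13.png');s=bot.read_state();print(s['position'],s['tcp_rot'])
for r in nets.find_in('wrist','collar'): print(r,at_z(c,r['location'],.025))
h=cv2.cvtColor(c['image'],cv2.COLOR_BGR2HSV);m=cv2.inRange(h,(5,90,40),(20,255,230))
n,l,st,ce=cv2.connectedComponentsWithStats(m)
for i in range(1,n):
  if 800<st[i,4]<20000: print(st[i],ce[i])
for z in(.0,.034): print(proj(c,[.49,-.09,z]))
"
```

```text
[ 0.4883 -0.1453  0.2206] [[-0.0951  0.9955 -0.001 ]
 [ 0.9955  0.0951  0.0008]
 [ 0.0009 -0.001  -1.    ]]
{'location': [331.7, 155.4], 'conf': 0.57} [ 0.4923 -0.0938  0.025 ]
[ 308  127   46   46 1402] [330.7525 149.6198]
[ 198  270  102   58 2897] [255.2713 296.0076]
[145 310  31  77 965] [157.6891 347.885 ]
[464 310  30  77 942] [480.8132 347.6507]
[ 195  398  445   27 5813] [439.1436 412.9229]
[328.7436 148.7588]
[329.5654 151.0231]
```

View pics/w13.png

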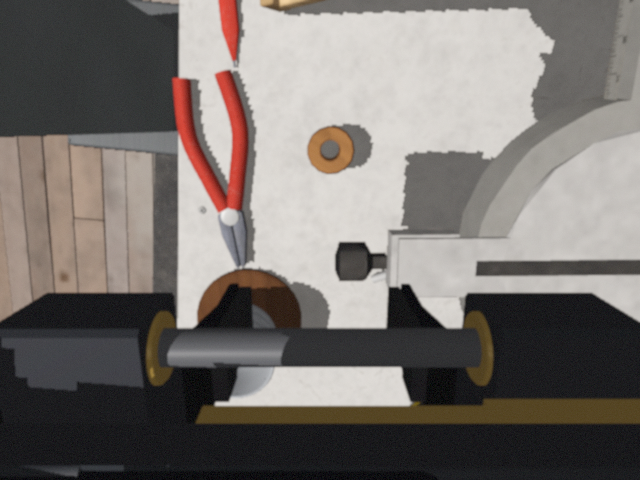

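The collar stands upright at (331,150), which puts it at (0.491,-0.089). It will sit down inside the top cup, so I grip only its upper 11 mm, with the TCP at z=0.035.

```bash
python3 -c "
from h import *
row([.491,-.0893,.1],Rt2(5,0));row([.491,-.0893,.045],Rt2(5,0))"
```

```text
[0.1859, 0.0254, 0.4027, -0.0001, -0.0001, 0.0024]
[0.1858, 0.0254, 0.586, -0.0001, -0.0001, 0.0024]
```

Call:
move_arm --pt "0.1 0.02 0.05 0 0 0.002 0.65" --pt "0.186 0.025 0.12 0 0 0.002 0.65" --pt "0.186 0.025 0.25 0 0 0.002 0.65" --pt "0.186 0.025 0.37 0 0 0.002 0.65" --pt "0.186 0.025 0.48 0 0 0.002 0.65" --pt "0.186 0.025 0.56 0 0 0.002 0.65" --pt "0.186 0.025 0.586 0 0 0.002 0.65" --pt "0.186 0.025 0.586 0 0 0.002 0.65" --pt "0.186 0.025 0.586 0 0 0.002 0.65"

```text
time_s: 43.85
position: [0.4917, -0.0896, 0.0455]
tcp_rot: [[-0.087, 0.996, 0.001], [0.996, 0.087, -0.0], [-0.0, 0.001, -1.0]]
force: [-0.5, 0.2, -0.3]
opening: 0.648
grasp_force: 0.0
```

```bash
python3 -c "
from h import *
snap('top');print(bot.read_state()['position']);row([.491,-.0893,.035],Rt2(5,0))"
```

```text
[ 0.4921712  -0.08977354  0.04625753]
[0.002, -0.0038, 0.0375, 0.0008, 0.0004, -0.0002]
```

Call:
move_arm --pt "0.002 -0.003 0.018 0 0 0 0.65" --pt "0.002 -0.003 0.036 0 0 0 0.65" --pt "0.002 -0.003 0.036 0 0 0 0.2" --pt "0.002 -0.003 0.036 0 0 0 0.2" --pt "0.002 -0.003 0.036 0 0 0 0.2" --pt "0.002 -0.003 0.036 0 0 0 0.2" --pt "0.002 -0.003 0.036 0 0 0 0.2" --pt "0.002 -0.003 0.036 0 0 0 0.2" --pt "0.002 -0.003 0.036 0 0 0 0.2"

```text
time_s: 44.65
position: [0.4903, -0.0888, 0.035]
tcp_rot: [[-0.086, 0.996, 0.001], [0.996, 0.086, -0.001], [-0.001, 0.001, -1.0]]
force: [-0.3, 0.9, 2.4]
opening: 0.425
grasp_force: 30.0
```

```bash
python3 -c "
from h import *
p=bot.read_state()['position'];print(p)
row(p+[0,0,.15],Rt2(5,0));row([.428,-.2545,p[2]+.15],Rt2(5,0))"
```

```text
[ 0.49034964 -0.0888283   0.03496016]
[-0.0003, 0.0007, -0.5, 0.0005, 0.0002, -0.0003]
[-0.5326, -0.2539, -0.5, 0.0005, 0.0002, -0.0003]
```

Call:
move_arm --pt "0 0 -0.13 0 0 0 0.2" --pt "0 0 -0.26 0 0 0 0.2" --pt "0 0 -0.39 0 0 0 0.2" --pt "-0.12 -0.06 -0.5 0 0 0 0.2" --pt "-0.24 -0.12 -0.5 0 0 0 0.2" --pt "-0.36 -0.18 -0.5 0 0 0 0.2" --pt "-0.48 -0.23 -0.5 0 0 0 0.2" --pt "-0.533 -0.254 -0.5 0 0 0 0.2" --pt "-0.533 -0.254 -0.5 0 0 0 0.2" --pt "-0.533 -0.254 -0.5 0 0 0 0.2"

```text
time_s: 45.48
position: [0.4271, -0.2552, 0.1844]
tcp_rot: [[-0.083, 0.997, 0.0], [0.997, 0.083, 0.001], [0.001, 0.0, -1.0]]
force: [-0.2, 0.1, -2.0]
opening: 0.426
grasp_force: 30.0
```

```bash
python3 -c "
from h import *
snap('top');snap('scene');p=bot.read_state()['position'];print(p)
for z in(.13,.105,.097):row([.428,-.2548,z],Rt2(5,0))"
```

```text
[ 0.42743136 -0.25330319  0.1842265 ]
[-0.0054, 0.0015, 0.1807, -0.0001, -0.0005, -0.0003]
[-0.0055, 0.0015, 0.2641, -0.0001, -0.0005, -0.0003]
[-0.0056, 0.0015, 0.2907, -0.0001, -0.0005, -0.0003]
```

Call:
move_arm --pt "-0.004 0.0015 0.1 0 0 0 0.2" --pt "-0.004 0.0015 0.18 0 0 0 0.2" --pt "-0.004 0.0015 0.2 0 0 0 0.2" --pt "-0.004 0.0015 0.2 0 0 0 0.2" --pt "-0.004 0.0015 0.22 0 0 0 0.2" --pt "-0.004 0.0015 0.24 0 0 0 0.2" --pt "-0.004 0.0015 0.26 0 0 0 0.2" --pt "-0.004 0.0015 0.265 0 0 0 0.2" --pt "-0.004 0.0015 0.265 0 0 0 0.2"

```text
time_s: 46.33
position: [0.4284, -0.2556, 0.105]
tcp_rot: [[-0.086, 0.996, 0.001], [0.996, 0.086, -0.0], [-0.0, 0.001, -1.0]]
force: [-0.4, -0.2, -1.0]
opening: 0.422
grasp_force: 30.0
```

The collar is threaded on the rod with its bottom at about 0.070. The expected seat is TCP z=0.095.

Call:
move_arm --pt "0 0 0.01 0 0 0 0.2" --pt "0 0 0.02 0 0 0 0.2" --pt "0 0 0.029 0 0 0 0.2" --pt "0 0 0.029 0 0 0 0.2" --pt "0 0 0.029 0 0 0 0.2"

```text
time_s: 46.75
position: [0.4284, -0.2557, 0.0963]
tcp_rot: [[-0.086, 0.996, 0.001], [0.996, 0.086, 0.0], [-0.0, 0.001, -1.0]]
force: [-0.1, 0.5, -0.7]
opening: 0.423
grasp_force: 30.0
```

Call:
move_arm --pt "0 0 0.003 0 0 0 0.2" --pt "0 0 0.005 0 0 0 0.2" --pt "0 0 0.005 0 0 0 0.2" --pt "0 0 0.005 0 0 0 0.2"

```text
time_s: 47.08
position: [0.4285, -0.2558, 0.095]
tcp_rot: [[-0.086, 0.996, 0.001], [0.996, 0.086, -0.0], [-0.0, 0.001, -1.0]]
force: [-0.1, -0.1, -0.7]
opening: 0.425
grasp_force: 30.0
```

Call:
move_arm --pt "0 0 0.002 0 0 0 0.2" --pt "0 0 0.002 0 0 0 0.2" --pt "0 0 0.002 0 0 0 0.7" --pt "0 0 0.002 0 0 0 0.7" --pt "0 0 0.002 0 0 0 0.7" --pt "0 0 0.002 0 0 0 0.7" --pt "0 0 -0.1 0 0 0 0.7" --pt "0 0 -0.23 0 0 0 0.7" --pt "0 0 -0.36 0 0 0 0.7" --pt "0 0 -0.36 0 0 0 0.7"

```text
time_s: 47.92
position: [0.4318, -0.2587, 0.2092]
tcp_rot: [[-0.086, 0.996, 0.011], [0.996, 0.087, -0.01], [-0.011, 0.01, -1.0]]
force: [0.6, -1.4, 0.4]
opening: 0.695
grasp_force: 0.0
```

```bash
python3 -c "
from h import *
np.set_printoptions(precision=4,suppress=True)
t=snap('top');c=snap('scene')
o=[]
for n,k in(('top',t),('scene',c)):
  r=nets.find_in(n,'collar');print([(x['location'],x['conf']) for x in r]);print('pred',proj(k,[.428,-.2545,.077]),proj(k,[.428,-.2545,.094]))
a=t['image'][290:355,395:460];d=c['image'][345:410,340:405]
cv2.imwrite('pics/m14.png',cv2.resize(np.hstack([a,d]),(780,390),interpolation=cv2.INTER_CUBIC))"
```

```text
[([433.6, 315.7], 0.54)]
pred [431.895  313.6006] [432.973  310.1831]
[([377.0, 378.6], 0.79), ([322.9, 354.1], 0.5)]
pred [374.7915 376.5784] [375.3726 371.5038]
```

View pics/m14.png

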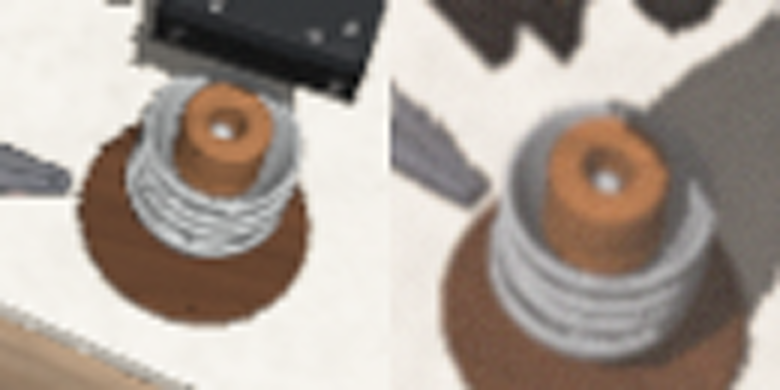

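All four cups are nested evenly with the collar upright on top. The rod tip shows in its hole at (225,130) and (605,180), and the gripper is clear. Handing in.

```bash
python3 -c "
from rig import workorder
print(workorder.hand_in())"
```

```text
the job is handed in; nothing more can be done
None
```

The job is handed in with no verdict returned: the last picture shows all four cups nested mouth up on the spindle, the collar on the rod above them and the gripper clear, and the arm was not seen to touch any tool.

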